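# Set and lock the test-load knob of a hardness tester

## Robot

A 6-joint arm with a two-finger parallel gripper is mounted at the origin on the work surface. World frame = base frame: x ahead of the robot, y to its left, z up, the work surface at z = 0. Lengths are in m, angles in rad, forces in N, time in s.
With the tool pointing down it reaches from about 0.425 to 0.95 m from the base axis. Payload 14.7 kg.
Tool frame: the origin (TCP) lies midway between the tips of the shut fingers; the grasp point (between the pads) lies 19 mm behind it; z points along the fingers, y is the direction in which the jaws open and shut (so a half turn about z gives the same grasp; the last joint's range is limited). The gripper opens to 85 mm and grips with 20 to 120 N. Pads are 22 mm wide; open, the fingers measure 114 mm over their backs; the gripper's body (76 mm by 85 mm) begins 54 mm behind the grasp point. The pads swing forward as they close: fully open they stand 13 mm farther back than shut.
Start: joints at [1.149, 0.48, 1.596, -0, 1.065, -0.047], TCP at [0.238, 0.605, 0.231] pointing down, gripper open.
Joint ranges: [-2.75, 2.75], [-0.82, 2.05], [0.23, 2.67], [-1.56, 4.7], [0.09, 2.69], [-2.92, 2.92]. Speed limits (rad/s): [1.89, 1.89, 2.39, 3.01, 3.01, 3.01].

## Interface

Orientations are given as a unit quaternion [w, x, y, z].
In Python, from station import manip gives the robot as it stands.
- The arm moves only by the shell command python3 -m crank 'ROWS' [FORCE]. ROWS is JSON, a list of rows, each a list of 5 numbers: the opening, from -1 (shut) to 1 (fully open), so that 0 is half open, then the shift along the tool's x, y, z as a fraction of full scale, then the turn about the tool's z as a fraction of full scale. A call has 1 to 5 rows; each row shifts and turns the commanded pose from where the row before left it, along the tool's axes as they then stand; what a row does not reach is not made up. Full scale, the value 1, is 60 mm for a shift and 0.1 rad for a turn. A row lasts 1/8 s, in which the tool goes at most 62.5 mm and 10.7 degrees, less where a joint would pass 70% of its speed; a pose out of reach is approached as far as the arm can. A call with a number of a shift or a turn outside -1 to 1 is refused whole. A call with a gripper value outside its range is refused whole. The fingers move at their own pace and stop on an object; FORCE is the grip in N (left out, the last holds). Time passes only in rows, so rows that do not move let the fingers close. It gives the time, the measured TCP pose, the force and the opening at its end, in the units of the state.
- manip.read_state(): the state, without advancing time (a new reading comes with each control period).
- manip.read_camera(name): name is "scene" or "top"; returns a dict with "color" (420x560x3 uint8, red, green, blue), "range_z" (420x560 float32, m along the optical axis (not along the pixel's ray), 0 where there is no reading), "intrinsics" (3x3 intrinsics, pixels), "xyz" and "orientation" of the camera in the world. Camera axes: x right, y up, looking along -z (the intrinsics and any distortion apply to the point x, -y, -z); pixel columns grow to the right and rows downward; lengths in m; the calibration is good to about 2 mm. A picture is of the moment at which its call begins.
- manip.sign_off(): hands the job in, once; it reports no verdict.
The state is a dict: "time_s": time; "qpos": joint angles; "qvel": joint speeds; "tau": joint torques, N m; "tcp_pos": TCP position; "tcp_rot": TCP orientation; "force": force on the tool from outside, world axes, zero at the start; "wrist_torque": the same for the moment, N m; "grip_width": finger opening in m.
Only numpy, scipy, OpenCV 4.12 (cv2) and the standard library are available. Lean on these libraries where they do the work, as an engineer would, in place of code of your own. Each camera call takes 0.05 s, during which the arm holds its last target.

## Task

On the hardness tester's small console, turn the black test-load knob clockwise until the pointer on its skirt stands at the raised tongue of the index ring; it is a safety knob that turns only while pressed in firmly and otherwise holds in small steps, of which the nearest will do. Then pull the knob straight out to its stop to lock the setting, and let go of it. Do not shift the tongue, and leave the steel test block, the blue tray and the mug where they stand.

Things in the scene. Friction and masses are not known exactly. Their poses are not given: they have to be found in the camera images.
- console: Fixed white control console, footprint 200 x 250 mm, z up, 60 mm high in front, 115 mm at the back; origin: centre of its underside. Its grey top panel slopes down to the console's -x by 15 degrees. The knob stands 50 mm to -y of the panel's middle, its axis square to the panel (15 degrees off vertical, leaning to the console's -x). Flat gauge, button and lamp on the +y half are under 9 mm high.
- knob_grip (a point): On the knob's axis, 23 mm above its skirt's top, 11 mm below the knob's top: the place to grip; moves with the knob. z: the axis, outward from the panel; x: towards the pointer. Black plastic knob, 0.08 kg: round fluted grip 38 mm in diameter, 34 mm high, on a skirt 68 mm in diameter, 6 mm thick. At rest the skirt's underside is 8 mm, the knob's top 48 mm above the panel.
- pointer_tip (a point): Tip of the pointer, a white raised line 5 mm wide on the skirt, on the skirt's upper rim, 34 mm from the knob's axis (23 mm below knob_grip along the axis). Same axes as knob_grip.
- index_tip (a point): Inner top edge of the mark: a raised aluminium tongue 10 mm wide, 8 mm high above the panel, 38 to 54 mm from the knob's axis, on a flat dark steel ring round the knob. The point is 38 mm from the axis. x: radially outward, y: across the tongue, z: outward along the knob's axis. The ring is stiff (1.5 N m) and is not to be shifted.
- turn (a joint): Angle of the knob, rad, 0 to 4.6, growing clockwise as seen from outside (looking onto the panel). At 0 the pointer points down the slope, to the console's -x. Starts at about 0 to 0.7. Hidden teeth hold it at 48 equal steps to the turn (0.1309 rad, one step at 0) unless the knob is pressed in; pressed in, it turns freely (under 0.1 N m). Let go between two steps, it slips to the nearer one.
- index (a joint): Angle of the tongue about the knob's axis, rad, same zero and sense as turn: pointer and tongue are in line when turn equals index. 2.5 to 3.3, any value; the step of the knob nearest to it is good. The knob has to be turned 1.8 to 3.3 rad clockwise, more than one grasp usually allows.
- press (a joint): How far the knob is pressed in, m: 0 at rest, 0.0055 at the stop. Sprung: it starts to give at about 12 N, its teeth are clear beyond 0.004 (about 16 N) and the stop is reached at about 17.5 N. Let go, it springs back to 0 and the teeth hold the knob's angle.
- pull (a joint): How far the knob is pulled out along its axis, m: 0 at rest, 0.010 at the stop (locked). Sliding it takes about 6 N either way, and it stays where it is left.
- test_block: Loose steel test block, a disc 64 mm in diameter and 14 mm thick, standing on the bench to the -y side of the console; origin at the centre of its underside. To be left alone.
- tray: Loose blue open plastic tray, 130 x 100 x 45 mm, on the bench to the +y side of the console; origin at the centre of its underside. To be left alone.
- mug: Loose white mug, 80 mm in diameter and 90 mm high, on the bench behind the console; origin at the centre of its underside. To be left alone.

How it is judged:
By the outcome, as a careful person would: the job done as asked, in the order asked, and still so for the second after the job is handed in, with the robot touching nothing.
It also fails if it takes over 64 s, if anything falls off the work surface, if the arm or the gripper's body presses on something with over 40 N, if the wrist force passes 120 N, or if a joint passes its speed limit or range.

## Working session

There is one attempt and no reset: what is moved stays moved. The work goes in short steps, Python scripts to look and compute and a shell command to move; the robot and the scene stay as the last step left them, time stands still between calls to the robot, and variables do not carry over. Pictures are saved under pics/ and viewed, and the job is handed in when it is done.

```bash
ls; mkdir -p pics; python3 - <<'E'
from station import manip
import cv2
print(manip.read_state())
for n in("scene","top"):
    c=manip.read_camera(n); print(n,c["intrinsics"],c["xyz"],c["orientation"],[k for k in c])
    cv2.imwrite(f"pics/{n}0.png",c["color"][:,:,::-1])
E
```

```text
pics
{'time_s': 0.0, 'qpos': array([ 1.14941736e+00,  4.80808721e-01,  1.59686556e+00,  4.08913532e-05,
        1.06510087e+00, -4.65868614e-02]), 'qvel': array([-0.00017317,  0.00066711, -0.00151949, -0.00025712,  0.00072411,
        0.00135676]), 'tau': array([ 4.15116199e-03, -9.50651836e+01, -4.30178475e+01, -7.10183826e-05,
        1.28150621e-02, -4.44248849e-05]), 'tcp_pos': array([0.23774511, 0.60452381, 0.23069049]), 'tcp_rot': array([-1.54476607e-04,  1.86310880e-01,  9.82490665e-01, -5.70991146e-04]), 'force': array([ 0.68738911, -0.07476581, -0.2390809 ]), 'wrist_torque': array([ 0.06867971,  0.03211394, -0.02026459]), 'grip_width': 0.08555415101115163}
scene [[436.39714224   0.         284.26218401]
 [  0.         436.39714224 201.81940596]
 [  0.           0.           1.        ]] [ 1.27395219 -0.10743627  0.61937514] [0.71103858 0.35635509 0.26560254 0.54487656] ['color', 'range_z', 'intrinsics', 'xyz', 'orientation']
top [[542.63692636   0.         279.27731303]
 [  0.         542.63692636 203.90106468]
 [  0.           0.           1.        ]] [0.57693733 0.07712882 1.39043038] [-0.70430605 -0.032581    0.02218255  0.70880138] ['color', 'range_z', 'intrinsics', 'xyz', 'orientation']
```

View pics/scene0.png

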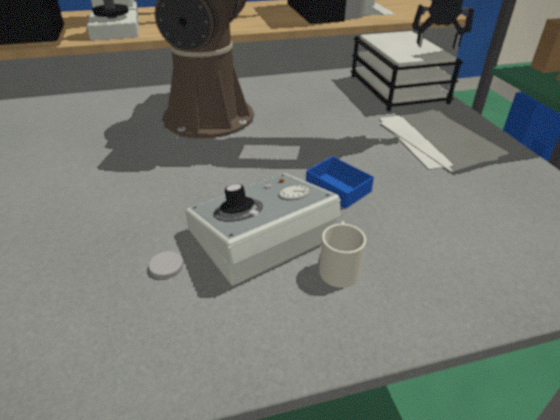

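View pics/top0.png

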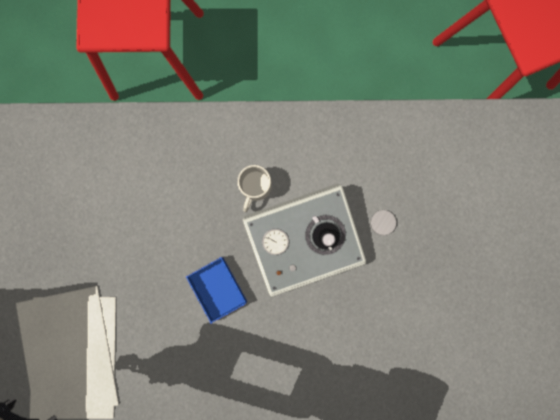

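```bash
cat > h.py <<'E'
from station import manip
import numpy as np, cv2
from scipy.spatial.transform import Rotation as R
def cam(n):
    c=manip.read_camera(n); q=c["orientation"]; c["R"]=R.from_quat([q[1],q[2],q[3],q[0]]).as_matrix(); return c
def ray(c,uv):
    K=c["intrinsics"]; uv=np.atleast_2d(uv).astype(float)
    d=np.c_[(uv[:,0]-K[0,2])/K[0,0],-(uv[:,1]-K[1,2])/K[1,1],-np.ones(len(uv))]
    return d@c["R"].T
def proj(c,P):
    K=c["intrinsics"]; p=(np.atleast_2d(P)-c["xyz"])@c["R"]
    return np.c_[K[0,0]*p[:,0]/-p[:,2]+K[0,2],K[1,1]*-p[:,1]/-p[:,2]+K[1,2]]
def plane(c,uv,p0,n):
    d=ray(c,uv); t=((p0-c["xyz"])@n)/(d@n); return c["xyz"]+d*t[:,None]
def cloud(c):
    h,w=c["range_z"].shape; u,v=np.meshgrid(np.arange(w),np.arange(h))
    return (c["xyz"]+ray(c,np.c_[u.ravel(),v.ravel()])*c["range_z"].ravel()[:,None]).reshape(h,w,3)
E
python3 - <<'E'
from h import *
a=cam("top"); b=cam("scene")
for n,c,(x,y,w,h) in(("top",a,(230,170,180,135)),("scene",b,(180,165,180,135))):
    cv2.imwrite(f"pics/{n}1.png",cv2.resize(c["color"][y:y+h,x:x+w,::-1],None,fx=4.4,fy=4.4,interpolation=cv2.INTER_CUBIC))
P=cloud(a)
# panel plane
hsv=cv2.cvtColor(a["color"],cv2.COLOR_RGB2HSV)
for p in [(270,225),(300,270),(340,200),(280,260),(383,222),(217,290),(255,180),(328,240)]:
    print(p,P[p[1],p[0]],a["color"][p[1],p[0]])
E
```

```text
(270, 225) [0.62678972 0.11803635 0.10495696] [149 153 148]
(300, 270) [0.51909625 0.04719115 0.07369785] [147 150 145]
(340, 200) [ 0.68443474 -0.04770138  0.11254469] [147 151 146]
(280, 260) [0.54352692 0.09514971 0.08118668] [149 151 147]
(383, 222) [ 0.63593575 -0.16453739  0.01758012] [190 182 175]
(217, 290) [ 0.46609809  0.25745145 -0.00378878] [ 64 106 192]
(255, 180) [0.74648996 0.15921993 0.00615912] [147 141 128]
(328, 240) [ 0.59012232 -0.01608489  0.14119546] [222 215 209]
```

View pics/top1.png

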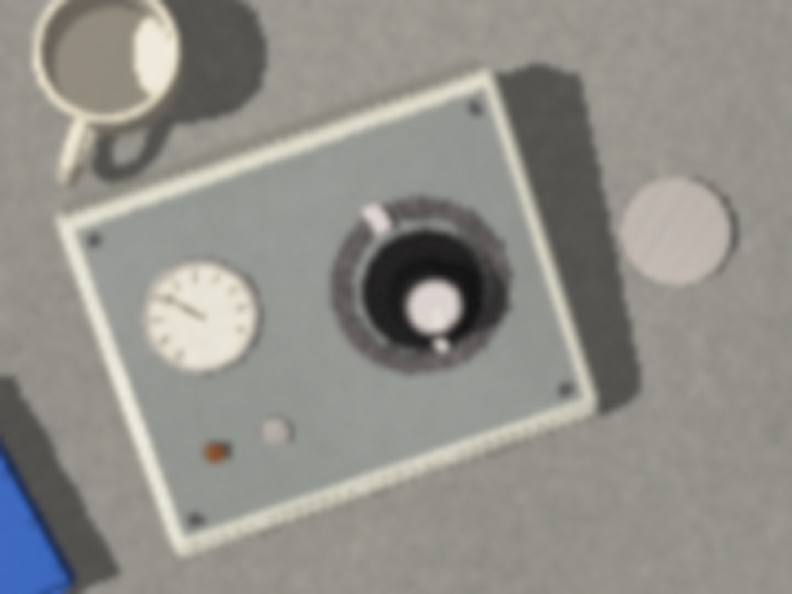

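View pics/scene1.png

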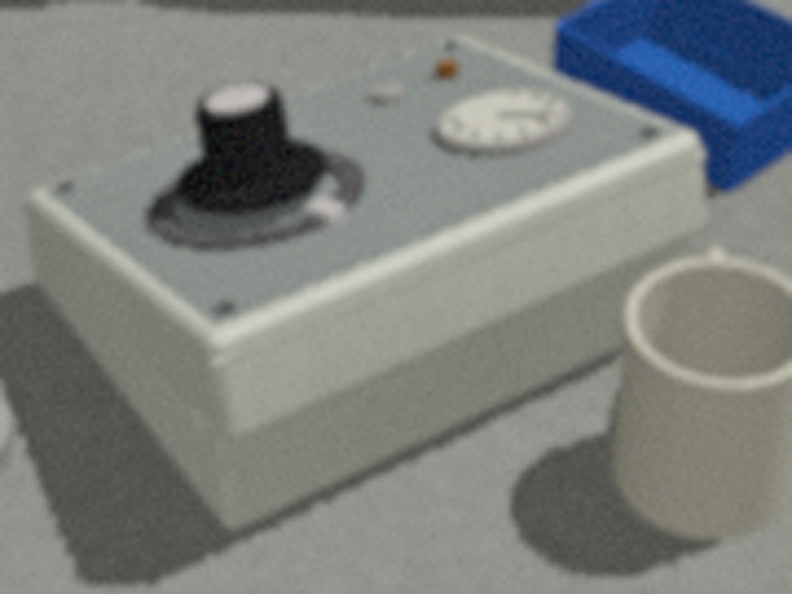

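```bash
cat > pose.py <<'E'
from h import *
a=cam("top"); b=cam("scene"); P=cloud(a)
def fit(P,m):
    X=P[m]; 
    for _ in range(4):
        c=X.mean(0); n=np.linalg.svd(X-c,full_matrices=False)[2][2]; n*=np.sign(n[2]); X=X[abs((X-c)@n)<.004]
    return c,n,len(X)
I=a["color"].astype(int); s=I.max(2)-I.min(2); z=P[:,:,2]
m=(s<12)&(abs(I.mean(2)-149)<14)&(z>.055)&(z<.13)
c,n,k=fit(P,m); tilt=np.degrees(np.arccos(n[2])); print("plane",c,n,k,"tilt",tilt,"yaw",np.degrees(np.arctan2(n[1],n[0]))+180)
# console top outline : anything elevated z>.05 incl white rim (exclude knob/mug)
mm=((z>.05)&(abs((P-c)@n)<.008)).astype(np.uint8)
cs,_=cv2.findContours(mm,cv2.RETR_EXTERNAL,cv2.CHAIN_APPROX_NONE); cs=max(cs,key=cv2.contourArea)[:,0]
Q=plane(a,cs,c,n); yaw=np.arctan2(-n[1],-n[0])
ex=np.array([np.cos(yaw),np.sin(yaw),0]); ex-=ex@n*n; ex/=np.linalg.norm(ex); ey=np.cross(n,ex)
q=np.c_[(Q-c)@ex,(Q-c)@ey].astype(np.float32)*1000
r=cv2.minAreaRect(q); print("rect",r)
E
python3 - <<'E'
exec(open("pose.py").read())
ctr=c+ex*r[0][0]/1e3+ey*r[0][1]/1e3
print("panel mid",ctr,"yaw0",np.degrees(yaw))
w=cv2.inRange(a["color"],(185,175,165),(255,255,255)); 
sub=w[195:265,300:352]; nl,lab,st,ce=cv2.connectedComponentsWithStats(sub)
for i in range(1,nl):
  if st[i,4]<200: print(ce[i]+[300,195],st[i])
E
```

```text
plane [0.58489139 0.04014328 0.08959552] [-0.24239891 -0.08266289  0.96664865] 4221 tilt 14.839142775726858 yaw 18.830405811393746
rect ((1.9151382446289062, -6.7975311279296875), (204.2635498046875, 248.63050842285156), 0.07945916801691055)
panel mid [0.5888376  0.03430709 0.090086  ] yaw0 18.83040581139375
[309.96296296 198.17283951] [ 0  0 25  9 81]
[346.8245614  208.63157895] [42  0 10 30 57]
[315.05 219.15] [13 22  5  6 20]
[328.31395349 239.37209302] [23 40 11 10 86]
[330. 248.] [30 53  1  1  1]
```

```bash
cat >> pose.py <<'E'
yaw=yaw+np.radians(r[2] if r[2]<45 else r[2]-90)
t=np.radians(15); n=np.array([-np.sin(t)*np.cos(yaw),-np.sin(t)*np.sin(yaw),np.cos(t)])
ex=np.array([np.cos(t)*np.cos(yaw),np.cos(t)*np.sin(yaw),np.sin(t)]); ey=np.cross(n,ex)
ctr=c+ex*r[0][0]/1e3+ey*r[0][1]/1e3
K0=ctr-.05*ey
E
python3 - <<'E'
exec(open("pose.py").read())
print("yaw",np.degrees(yaw),"K0",K0,"grip",K0+.037*n,"top",K0+.048*n)
print("proj top", proj(a,K0+.048*n), proj(b,K0+.048*n))
# cap by rays
def blob(c,roi,lo,big=None):
    x,y,w,h=roi; g=c["color"][y:y+h,x:x+w].astype(float).mean(2); m=(g>lo).astype(np.uint8)
    nl,lab,st,ce=cv2.connectedComponentsWithStats(m)
    for i in range(1,nl):
        if st[i,4]<4: continue
        M=lab==i; v,u=np.nonzero(M); W=g[M]-lo*.6
        print(st[i,4],(u*W).sum()/W.sum()+x,(v*W).sum()/W.sum()+y)
print("top");blob(a,(305,210,45,45),170)
print("scene");blob(b,(215,180,50,40),170)
ru=plane(a,[328.3,239.4],K0+.048*n,n)[0]; print("cap in top view on plane",ru,(ru-K0)@ex,(ru-K0)@ey)
E
```

```text
plane [0.58427951 0.0397695  0.08939558] [-0.24284547 -0.08282576  0.96652262] 4180 tilt 14.867312284558867 yaw 18.832643980235332
rect ((2.9578781127929688, -6.7105712890625), (204.3215789794922, 248.68191528320312), 0.024443447589874268)
yaw 18.857087427825228 K0 [ 0.60531261 -0.01297384  0.09016114] grip [ 0.59625028 -0.01606899  0.12590039] top [ 0.59355608 -0.01698917  0.13652558]
proj top [[328.22287185 238.52612394]] [[232.75046529 187.28918756]]
top
20 348.12574730968515 213.48983658828217
27 314.92620421306856 218.97517778075942
89 328.16253573108514 239.3437420848862
scene
42 233.3898424878837 186.78836833602585
14 253.6613953488372 211.4986046511628
cap in top view on plane [ 0.59155247 -0.01718041  0.13600096] -0.002026949461296102 0.00046660679743768083
```

```bash
cat > ang.py <<'E'
exec(open("pose.py").read())
from scipy.optimize import least_squares
def cents(c,roi,lo,amin=2,amax=200):
    x,y,w,h=roi; g=c["color"][y:y+h,x:x+w].astype(float).mean(2); m=(g>lo).astype(np.uint8)
    nl,lab,st,ce=cv2.connectedComponentsWithStats(m); o=[]
    for i in range(1,nl):
        if amin<=st[i,4]<=amax:
            M=cv2.dilate((lab==i).astype(np.uint8),np.ones((3,3)))>0; v,u=np.nonzero(M); W=np.clip(g[M]-lo*.75,0,None)
            o.append((st[i,4],(u*W).sum()/W.sum()+x,(v*W).sum()/W.sum()+y))
    return o
def off(c,uv,h,O): p=plane(c,uv,O+h*n,n)[0]-O; return np.array([p@ex,p@ey])
def theta(v): return np.arctan2(v[1],-v[0])
E
python3 - <<'E'
exec(open("ang.py").read())
T=np.array([328.16,239.34]);S=np.array([233.39,186.79])
s=least_squares(lambda p:np.r_[proj(a,p)[0]-T,proj(b,p)[0]-S],K0+.048*n); d=s.x-(K0+.048*n)
print("cap tri",s.x,"res",s.fun,"diff ex,ey,n mm",1e3*d@ex,1e3*d@ey,1e3*d@n)
for nm,c,uvc,roi in(("top",a,T,(305,210,40,45)),("scene",b,S,(215,180,50,40))):
    # per-view centre: shift K0 in-plane so cap projects right
    p=plane(c,uvc,K0+.048*n,n)[0]; O=p-.048*n
    print(nm,"O shift",1e3*(O-K0)@ex,1e3*(O-K0)@ey)
    for lo in(135,150,165):
      for A,u,v in cents(c,roi,lo):
        for h,w in((.008,"tongue"),(.014,"ptr")):
            q=off(c,[u,v],h,O); print(lo,A,round(u,1),round(v,1),w,"r",round(1e3*np.hypot(*q),1),"th",round(theta(q),3))
E
```

```text
plane [0.58490378 0.0395279  0.08953265] [-0.24130409 -0.082492    0.96693713] 4211 tilt 14.774467246627518 yaw 18.873461361437222
rect ((2.2081985473632812, -6.254951477050781), (248.7308349609375, 204.74871826171875), 89.96428680419922)
cap tri [ 0.59183164 -0.01602917  0.13635068] res [-0.35049944 -0.06029205 -0.2946578  -0.00393246] diff ex,ey,n mm -1.0849760739097727 1.4367622769822193 0.1686239462134385
top O shift -1.5434433392150666 0.7005111332853171
135 2 313.5 226.4 tongue r 36.5 th 2.553
135 2 313.5 226.4 ptr r 37.9 th 2.567
135 109 328.2 239.3 tongue r 11.6 th -0.272
135 109 328.2 239.3 ptr r 9.9 th -0.272
135 71 308.8 250.1 tongue r 53.0 th 1.17
135 71 308.8 250.1 ptr r 52.6 th 1.202
135 61 340.1 250.9 tongue r 52.7 th -0.421
135 61 340.1 250.9 ptr r 50.7 th -0.426
135 8 329.9 248.2 tongue r 33.4 th -0.012
135 8 329.9 248.2 ptr r 31.6 th 0.002
150 27 306.6 213.9 tongue r 69.6 th 2.757
150 27 306.6 213.9 ptr r 71.0 th 2.76
150 56 314.5 217.0 tongue r 52.3 th 2.929
150 56 314.5 217.0 ptr r 53.8 th 2.928
150 102 328.2 239.3 tongue r 11.6 th -0.273
150 102 328.2 239.3 ptr r
[... 336 characters left out ...]
10 338.1 253.2 tongue r 54.1 th -0.286
150 10 338.1 253.2 ptr r 52.1 th -0.287
165 28 314.8 218.9 tongue r 48.1 th 2.898
165 28 314.8 218.9 ptr r 49.6 th 2.897
165 92 328.2 239.3 tongue r 11.6 th -0.273
165 92 328.2 239.3 ptr r 9.9 th -0.274
165 3 329.9 248.1 tongue r 33.1 th -0.012
165 3 329.9 248.1 ptr r 31.3 th 0.002
scene O shift -0.9759239467875173 1.9858850395889491
150 63 233.3 186.4 tongue r 104.6 th 0.402
150 63 233.3 186.4 ptr r 89.2 th 0.402
150 33 254.3 211.9 tongue r 52.9 th 2.968
150 33 254.3 211.9 ptr r 63.8 th 3.084
165 45 233.3 186.6 tongue r 102.9 th 0.403
165 45 233.3 186.6 ptr r 87.6 th 0.403
165 18 254.0 211.6 tongue r 51.1 th 2.956
165 18 254.0 211.6 ptr r 61.9 th 3.077
```

```bash
cat > st.py <<'E'
from h import *
import sys
def st(tgt=None,psi=None):
    s=manip.read_state(); q=s["tcp_rot"]; M=R.from_quat([q[1],q[2],q[3],q[0]]).as_matrix()
    ps=np.degrees(np.arctan2(M[1,1],M[0,1])); print("t",round(s["time_s"],2),"tcp",s["tcp_pos"].round(4),"jaw az",round(ps,2),"q6",round(s["qpos"][5],3),"F",s["force"].round(1),"T",s["wrist_torque"].round(2),"w",round(s["grip_width"],4),"zdir",M[:,2].round(3))
    if tgt is not None:
        d=M.T@(np.array(tgt)-s["tcp_pos"]); print("to target tool mm",(d*1e3).round(1),"units",(d/.06).round(3))
    print("along -n 1mm in tool units",(M.T@np.array([.2449,.0836,-.9659])/60).round(5))
    if psi is not None: print("turn units",round(np.radians((ps-psi+180)%360-180)/.1,2))
if __name__=="__main__":
    a=[float(x) for x in sys.argv[1:]]; st(a[:3] if len(a)>2 else None,a[3] if len(a)>3 else None)
E
R='[1,-0.776,-0.62,0,0]'
python3 -m crank '[[1,-0.776,-0.62,0,0],[1,-0.776,-0.62,0,0],[1,-0.776,-0.62,0,0],[1,-0.776,-0.62,0,0],[1,-0.776,-0.62,0,0]]'; python3 st.py .594 -.0153 .2 -42.5
```

```text
time_s: 1.12
tcp_pos: [0.3872, 0.345, 0.2315]
tcp_rot: [0.0, 0.186, 0.983, 0.0]
force: [0.6, 0.5, 0.5]
grip_width: 0.0856
t 1.12 tcp [0.3872 0.345  0.2315] jaw az 68.54 q6 -0.527 F [0.6 0.5 0.5] T [-0.01 -0.05  0.06] w 0.0856 zdir [ 0.001  0.    -1.   ]
to target tool mm [-324.2 -259.7   31.5] units [-5.404 -4.328  0.525]
along -n 1mm in tool units [-0.00328  0.00278  0.0161 ]
turn units 19.38
```

```bash
python3 -m crank '[[1,-0.77,-0.617,0,0],[1,-0.77,-0.617,0,0],[1,-0.77,-0.617,0,0],[1,-0.77,-0.617,0,0],[1,-0.77,-0.617,0,0]]' >/dev/null; python3 -m crank '[[1,-0.77,-0.617,0,0],[1,-0.77,-0.617,0,0],[1,0,0,0,1],[1,0,0,0,1],[1,0,0,0,1]]' >/dev/null
python3 -m crank '[[1,0,0,0,1],[1,0,0,0,1],[1,0,0,0,1],[1,0,0,0,1],[1,0,0,0,1]]' >/dev/null; python3 -m crank '[[1,0,0,0,1],[1,0,0,0,1],[1,0,0,0,1],[1,0,0,0,1],[1,0,0,0,1]]' >/dev/null
python3 -m crank '[[1,0,0,0,1],[1,0,0,0,1],[1,0,0,0,1],[1,0,0,0,1],[1,0,0,0,1]]' >/dev/null; python3 -m crank '[[1,0,0,0,1],[1,0,0,0,0.4],[1,0,0,0,0]]' ;python3 st.py .594 -.0153 .2 -42.5
```

```text
time_s: 4.62
tcp_pos: [0.5926, -0.013, 0.2313]
tcp_rot: [0.0, 0.916, 0.402, 0.0]
force: [-0.5, -0.2, 0.1]
grip_width: 0.0857
t 4.62 tcp [ 0.5926 -0.013   0.2313] jaw az -42.61 q6 0.671 F [-0.5 -0.2  0.1] T [ 0.   -0.04  0.02] w 0.0857 zdir [ 0. -0. -1.]
to target tool mm [-0.8  2.6 31.3] units [-0.013  0.043  0.522]
along -n 1mm in tool units [0.00379 0.00206 0.0161 ]
turn units -0.02
```

```bash
python3 -m crank '[[0.4,-0.013,0.043,0.5,0],[0.4,0,0,0.5,0],[0.4,0,0,0.4,0],[0.4,0,0,0.2,0],[0.4,0,0,0,0]]' ;python3 st.py .594 -.0153 .107 -42.5
python3 - <<'E'
from h import *
for n,(x,y,w,h) in(("top",(260,170,140,105)),("scene",(160,120,180,135))):
    c=cam(n); cv2.imwrite(f"pics/{n}2.png",cv2.resize(c["color"][y:y+h,x:x+w,::-1],None,fx=4,fy=4,interpolation=cv2.INTER_CUBIC))
E
```

```text
time_s: 5.25
tcp_pos: [0.5937, -0.0153, 0.1349]
tcp_rot: [-0.0, 0.916, 0.402, -0.0]
force: [0.2, 0.1, 0.3]
grip_width: 0.0599
t 5.25 tcp [ 0.5937 -0.0153  0.1349] jaw az -42.6 q6 0.667 F [0.2 0.1 0.3] T [-0.02  0.05  0.04] w 0.0599 zdir [-0.001  0.    -1.   ]
to target tool mm [ 0.2  0.3 27.9] units [0.004 0.005 0.465]
along -n 1mm in tool units [0.0038  0.00207 0.01609]
turn units -0.02
```

View pics/scene2.png

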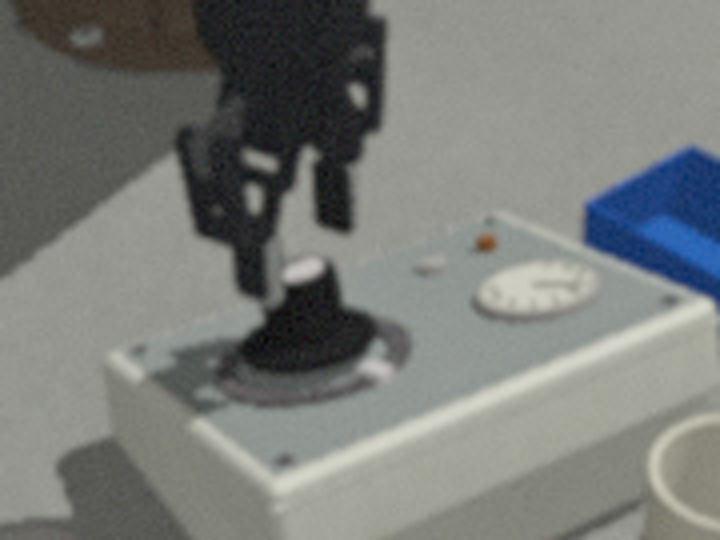

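View pics/top2.png

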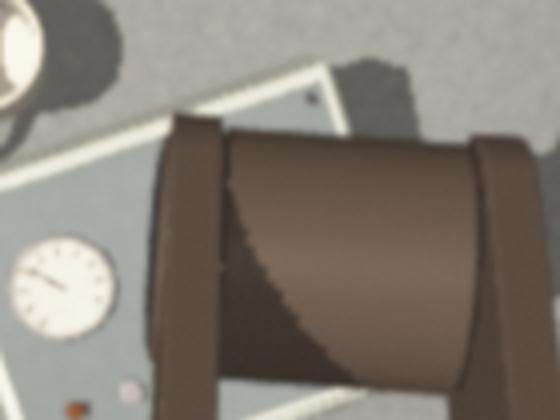

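```bash
python3 -m crank '[[0.4,0,0,0.25,0],[0.4,0,0,0.215,0],[0.4,0,0,0,0],[-0.3,0,0,0,0],[-0.3,0,0,0,0]]' 30;python3 st.py;  python3 -m crank '[[-0.4,0,0,0,0],[-0.4,0,0,0,0],[-0.4,0,0,0,0]]' 80; python3 st.py .594 -.0153 .107 -42.5
python3 - <<'E'
from h import *
for n,(x,y,w,h) in(("scene",(160,120,180,135)),):
    c=cam(n); cv2.imwrite(f"pics/{n}3.png",cv2.resize(c["color"][y:y+h,x:x+w,::-1],None,fx=4,fy=4,interpolation=cv2.INTER_CUBIC))
E
```

```text
time_s: 5.98
tcp_pos: [0.595, -0.016, 0.1079]
tcp_rot: [0.001, 0.916, 0.402, 0.001]
force: [2.6, -6.5, -3.5]
grip_width: 0.0389
t 5.97 tcp [ 0.595  -0.016   0.1079] jaw az -42.61 q6 0.667 F [ 2.6 -6.5 -3.5] T [-1.24 -0.81 -0.02] w 0.0389 zdir [ 0.002 -0.001 -1.   ]
along -n 1mm in tool units [0.00378 0.00203 0.01611]
time_s: 6.35
tcp_pos: [0.5951, -0.016, 0.1081]
tcp_rot: [0.001, 0.916, 0.402, 0.001]
force: [2.7, -6.3, -1.3]
grip_width: 0.0366
t 6.35 tcp [ 0.5951 -0.016   0.1081] jaw az -42.62 q6 0.667 F [ 2.7 -6.3 -1.3] T [-1.4  -0.87 -0.14] w 0.0366 zdir [ 0.002 -0.001 -1.   ]
to target tool mm [-0.2 -1.3  1.1] units [-0.003 -0.021  0.018]
along -n 1mm in tool units [0.00377 0.00202 0.01611]
turn units -0.02
```

View pics/scene3.png

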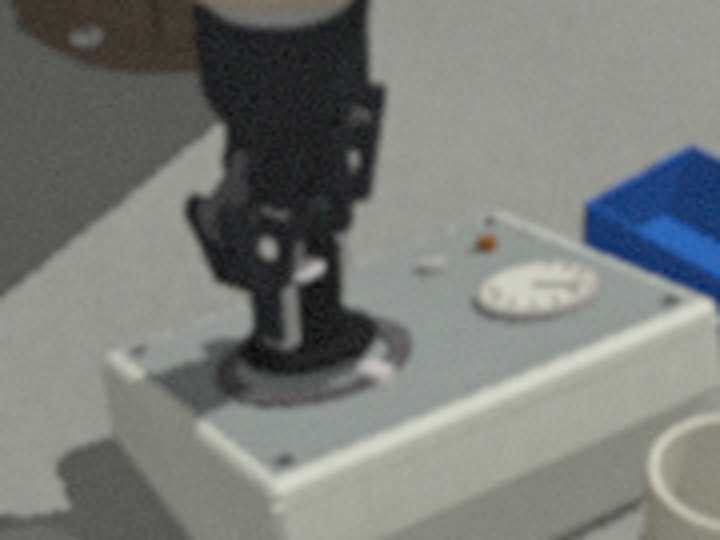

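```bash
python3 -m crank '[[-0.4,0.019,0.01,0.08,0],[-0.4,0,0,0,0]]' 90; python3 -m crank '[[-0.4,0.011,0.006,0.048,0],[-0.4,0,0,0,0]]'; python3 -m crank '[[-0.4,0.008,0.004,0.032,0],[-0.4,0,0,0,0]]';python3 st.py
```

```text
time_s: 6.65
tcp_pos: [0.5962, -0.0156, 0.1037]
tcp_rot: [0.001, 0.916, 0.402, 0.001]
force: [-2.6, -7.4, 12.0]
grip_width: 0.0368
time_s: 6.9
tcp_pos: [0.5968, -0.0155, 0.1017]
tcp_rot: [0.001, 0.916, 0.402, 0.001]
force: [-7.7, -6.9, 24.7]
grip_width: 0.0363
time_s: 7.15
tcp_pos: [0.597, -0.0154, 0.1012]
tcp_rot: [0.001, 0.916, 0.402, 0.001]
force: [-17.9, -8.6, 53.3]
grip_width: 0.0366
t 7.15 tcp [ 0.597  -0.0154  0.1012] jaw az -42.61 q6 0.669 F [-17.9  -8.6  53.3] T [-1.85  2.35 -0.17] w 0.0366 zdir [ 0.002 -0.001 -1.   ]
along -n 1mm in tool units [0.00378 0.00202 0.01611]
```

```bash
python3 -m crank '[[-0.4,-0.006,-0.003,-0.026,0],[-0.4,0,0,0,0.5],[-0.4,0,0,0,0.5],[-0.4,0,0,0,0]]'; python3 st.py;  python3 -m crank '[[-0.4,0,0,0,0.5],[-0.4,0,0,0,0.5],[-0.4,0,0,0,0]]'; python3 st.py
python3 - <<'E'
from h import *
for n,(x,y,w,h) in(("scene",(160,120,180,135)),):
    c=cam(n); cv2.imwrite(f"pics/{n}4.png",cv2.resize(c["color"][y:y+h,x:x+w,::-1],None,fx=4,fy=4,interpolation=cv2.INTER_CUBIC))
E
```

```text
time_s: 7.65
tcp_pos: [0.5965, -0.0152, 0.1016]
tcp_rot: [0.001, 0.935, 0.355, 0.001]
force: [-8.6, -5.9, 31.2]
grip_width: 0.0364
t 7.65 tcp [ 0.5965 -0.0152  0.1016] jaw az -48.4 q6 0.77 F [-8.6 -5.9 31.2] T [-0.74  1.58  0.03] w 0.0364 zdir [ 0.002 -0.001 -1.   ]
along -n 1mm in tool units [0.00396 0.00164 0.0161 ]
time_s: 8.02
tcp_pos: [0.5973, -0.0154, 0.1011]
tcp_rot: [0.001, 0.951, 0.308, 0.001]
force: [-2.6, -7.0, 15.2]
grip_width: 0.0362
t 8.03 tcp [ 0.5973 -0.0154  0.1011] jaw az -54.13 q6 0.87 F [-2.6 -7.  15.2] T [-1.68 -0.24 -0.21] w 0.0362 zdir [ 0.003 -0.001 -1.   ]
along -n 1mm in tool units [0.00409 0.00122 0.01611]
```

View pics/scene4.png

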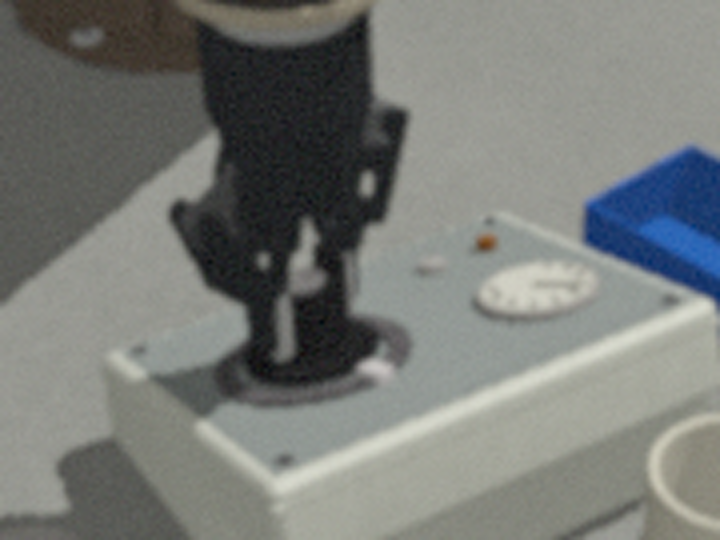

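```bash
python3 -m crank '[[-0.4,0.005,0.0015,0.02,0],[-0.4,0,0,0,0.5],[-0.4,0,0,0,0.5],[-0.4,0,0,0,0]]' 110; python3 st.py;  python3 -m crank '[[-0.4,0.003,0,0.01,0.5],[-0.4,0,0,0,0.5],[-0.4,0,0,0,0]]'; python3 st.py
```

```text
time_s: 8.57
tcp_pos: [0.5973, -0.015, 0.1007]
tcp_rot: [0.001, 0.966, 0.26, 0.001]
force: [-9.8, -3.5, 34.0]
grip_width: 0.0356
t 8.57 tcp [ 0.5973 -0.015   0.1007] jaw az -59.86 q6 0.97 F [-9.8 -3.5 34. ] T [-0.48  1.11 -0.04] w 0.0356 zdir [ 0.003 -0.001 -1.   ]
along -n 1mm in tool units [0.00419 0.00081 0.01611]
time_s: 8.95
tcp_pos: [0.5981, -0.0153, 0.1]
tcp_rot: [0.001, 0.977, 0.212, 0.002]
force: [-5.4, -7.5, 28.9]
grip_width: 0.0354
t 8.95 tcp [ 0.5981 -0.0153  0.1   ] jaw az -65.58 q6 1.07 F [-5.4 -7.5 28.9] T [-1.63  0.13 -0.12] w 0.0354 zdir [ 0.004 -0.001 -1.   ]
along -n 1mm in tool units [0.00424 0.00037 0.01611]
```

```bash
python3 -m crank '[[-0.4,0.001,0,0.006,0.5],[-0.4,0,0,0,0.5],[-0.4,0.001,0,0.006,0.5],[-0.4,0,0,0,0.5],[-0.4,0,0,0,0]]' 110; python3 st.py;  python3 - <<'E'
from h import *
for n,(x,y,w,h) in(("scene",(160,120,180,135)),):
    c=cam(n); cv2.imwrite(f"pics/{n}5.png",cv2.resize(c["color"][y:y+h,x:x+w,::-1],None,fx=4,fy=4,interpolation=cv2.INTER_CUBIC))
E
```

```text
time_s: 9.57
tcp_pos: [0.5979, -0.0145, 0.0998]
tcp_rot: [0.0, 0.994, 0.113, 0.002]
force: [-9.6, -1.6, 40.0]
grip_width: 0.0353
t 9.57 tcp [ 0.5979 -0.0145  0.0998] jaw az -77.05 q6 1.27 F [-9.6 -1.6 40. ] T [1.13 1.27 0.33] w 0.0353 zdir [ 0.004 -0.    -1.   ]
along -n 1mm in tool units [ 0.00423 -0.00046  0.01611]
```

View pics/scene5.png

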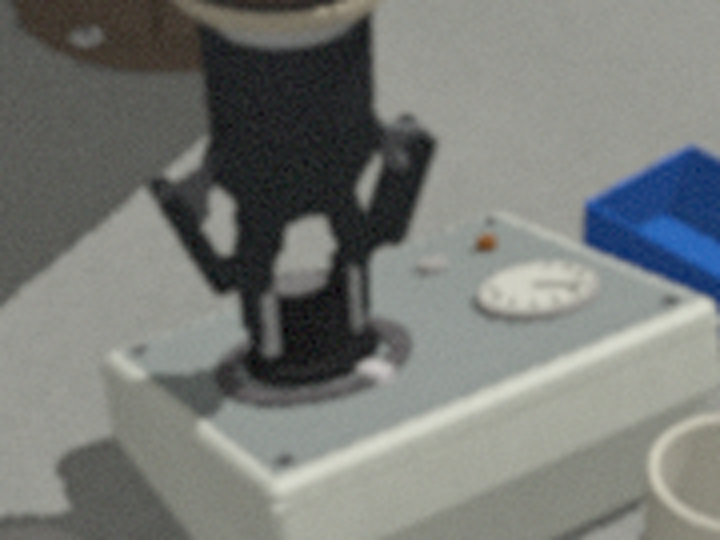

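```bash
python3 -m crank '[[-0.4,-0.002,0,-0.008,0.5],[-0.4,0,0,0,0.5],[-0.4,0,0,0,0.5],[-0.4,0,0,0,0.5],[-0.4,0,0,0,0]]' 110; python3 st.py; python3 -m crank '[[-0.4,0,0,0,0.5],[-0.4,0,0,0,0.5],[-0.4,0,0,0,0.5],[-0.4,0,0,0,0.5],[-0.4,0,0,0,0]]' 110; python3 st.py;  python3 - <<'E'
from h import *
for n,(x,y,w,h) in(("scene",(160,120,180,135)),):
    c=cam(n); cv2.imwrite(f"pics/{n}6.png",cv2.resize(c["color"][y:y+h,x:x+w,::-1],None,fx=4,fy=4,interpolation=cv2.INTER_CUBIC))
E
```

```text
time_s: 10.25
tcp_pos: [0.5981, -0.0145, 0.0993]
tcp_rot: [0.0, 1.0, 0.013, 0.002]
force: [-2.5, -2.8, 19.6]
grip_width: 0.0354
t 10.25 tcp [ 0.5981 -0.0145  0.0993] jaw az -88.51 q6 1.47 F [-2.5 -2.8 19.6] T [1.46 0.01 0.46] w 0.0354 zdir [ 0.004 -0.    -1.   ]
along -n 1mm in tool units [ 0.00406 -0.00129  0.01611]
time_s: 10.88
tcp_pos: [0.5983, -0.0138, 0.0994]
tcp_rot: [-0.001, 0.996, -0.087, 0.002]
force: [-1.3, 2.8, 20.8]
grip_width: 0.0358
t 10.88 tcp [ 0.5983 -0.0138  0.0994] jaw az -99.99 q6 1.669 F [-1.3  2.8 20.8] T [ 4.09 -0.38  0.82] w 0.0358 zdir [ 0.004  0.001 -1.   ]
along -n 1mm in tool units [ 0.00371 -0.00206  0.01612]
```

View pics/scene6.png

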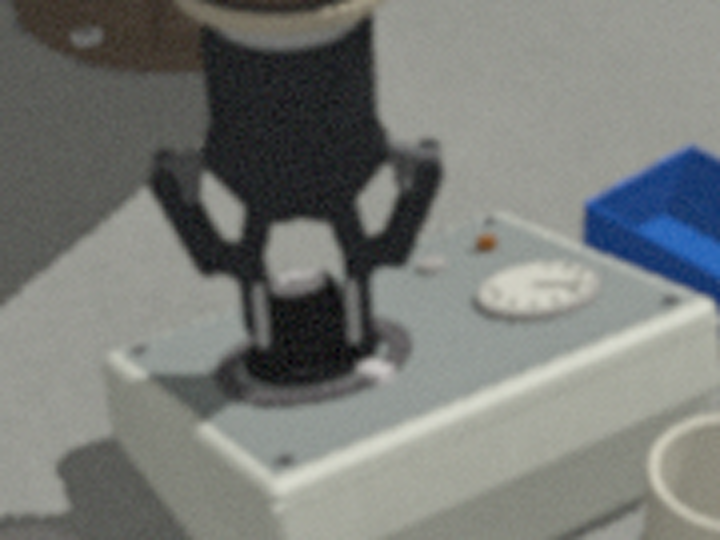

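```bash
python3 -m crank '[[-0.4,-0.0186,0.0103,-0.08,0],[-0.4,0,0,0,0],[0.4,0,0,0,0],[0.4,0,0,0,0],[0.4,0,0,0,0]]' 110; python3 st.py; python3 -m crank '[[0.4,0,0,-0.5,0],[0.4,0,0,-1,0],[0.4,-0.15,-0.95,0,0],[0.4,-0.15,-0.95,0,0],[0.4,-0.15,-0.95,0,0]]'; python3 -m crank '[[0.4,-0.15,-0.95,0,0],[0.4,0,0,0,0]]'; python3 st.py .594 -.0153 .135 -42.5; python3 - <<'E'
from h import *
for n,(x,y,w,h) in(("scene",(160,120,180,135)),("top",(260,170,140,105))):
    c=cam(n); cv2.imwrite(f"pics/{n}7.png",cv2.resize(c["color"][y:y+h,x:x+w,::-1],None,fx=4,fy=4,interpolation=cv2.INTER_CUBIC))
E
```

```text
time_s: 11.55
tcp_pos: [0.5952, -0.0147, 0.1021]
tcp_rot: [-0.0, 0.996, -0.087, -0.0]
force: [-0.7, -0.2, -0.1]
grip_width: 0.0603
t 11.55 tcp [ 0.5952 -0.0147  0.1021] jaw az -99.93 q6 1.668 F [-0.7 -0.2 -0.1] T [-0.02  0.04 -0.  ] w 0.0603 zdir [-0.  0. -1.]
along -n 1mm in tool units [ 0.00378 -0.00207  0.0161 ]
time_s: 12.18
tcp_pos: [0.598, 0.16, 0.1923]
tcp_rot: [-0.0, 0.996, -0.087, 0.0]
force: [0.7, 0.1, -0.2]
grip_width: 0.06
time_s: 12.42
tcp_pos: [0.5987, 0.22, 0.1919]
tcp_rot: [-0.0, 0.996, -0.084, 0.0]
force: [-0.5, 0.0, -0.4]
grip_width: 0.0596
t 12.43 tcp [0.5987 0.22   0.1919] jaw az -99.69 q6 2.044 F [-0.5  0.  -0.4] T [-0.01  0.01 -0.04] w 0.0596 zdir [ 0.     0.001 -1.   ]
to target tool mm [ 35.  232.7  56.7] units [0.583 3.879 0.946]
along -n 1mm in tool units [ 0.00379 -0.00205  0.0161 ]
turn units -9.98
```

View pics/scene7.png

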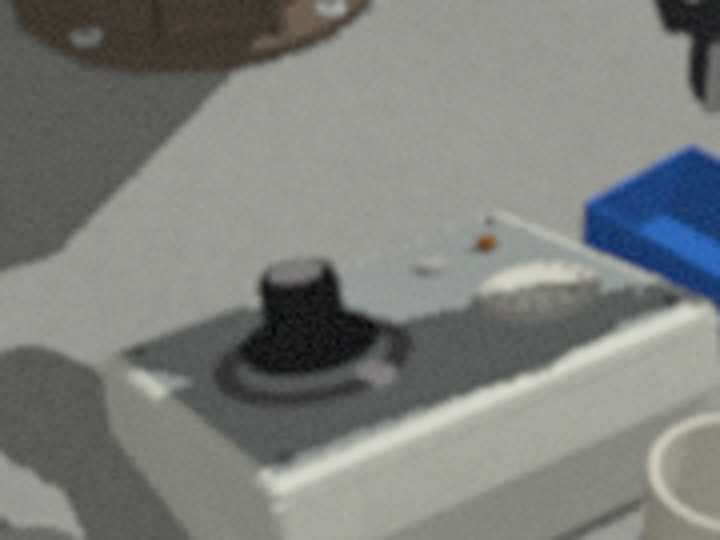

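View pics/top7.png

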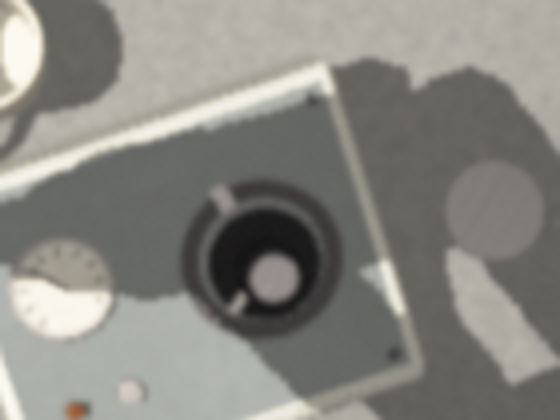

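```bash
cat > meas.py <<'E'
exec(open("h.py").read())
import pickle
c0=np.array([.5918,-.0160,.1363]); yaw=np.radians(18.86); t=np.radians(15)
n=np.array([-np.sin(t)*np.cos(yaw),-np.sin(t)*np.sin(yaw),np.cos(t)])
ex=np.array([np.cos(t)*np.cos(yaw),np.cos(t)*np.sin(yaw),np.sin(t)]); ey=np.cross(n,ex); K0=c0-.048*n
def polar(c,O,h,r0,r1,nr=12):
    """mean brightness over radius r0..r1 at height h vs theta"""
    th=np.linspace(-.6,4.2,961); rr=np.linspace(r0,r1,nr); v=0
    g=c["color"].astype(np.float32).mean(2)
    for r in rr:
        p=O+h*n+r*(-np.cos(th)[:,None]*ex+np.sin(th)[:,None]*ey); uv=proj(c,p).astype(np.float32)
        v=v+cv2.remap(g,uv[:,0],uv[:,1],cv2.INTER_CUBIC)[:,0] if False else v+cv2.remap(g,uv[None,:,0],uv[None,:,1],cv2.INTER_CUBIC)[0]
    return th,v/nr
def peak(th,v,lo,hi):
    m=(th>lo)&(th<hi); w=v[m]; x=th[m]; i=np.argmax(w); s=abs(x-x[i])<.3; w=np.clip(w[s]-(np.median(w)+w.max())/2,0,None); return (x[s]*w).sum()/w.sum(), v[m].max()
E
python3 - <<'E'
exec(open("meas.py").read())
cs=[cam("top") for _ in range(6)]; c=cs[0]; c["color"]=np.mean([k["color"] for k in cs],0)
g=c["color"].mean(2)
# cap centroid
uc=proj(c,c0)[0]; x,y=(uc-8).astype(int); s=g[y:y+17,x:x+17]; M=s>(s.max()+s.min())/2; v,u=np.nonzero(M); cap=np.array([u.mean()+x,v.mean()+y]); print("cap px",cap,"pred",uc,M.sum())
O=plane(c,cap,c0,n)[0]-.048*n; print("O shift ex ey mm",1e3*(O-K0)@ex,1e3*(O-K0)@ey)
for lab,OO in(("K0",K0),("capO",O)):
    a=polar(c,OO,.008,.040,.052); b=polar(c,OO,.014,.026,.033)
    print(lab,"tongue",peak(*a,2.3,3.5),"ptr",peak(*b,.3,1.6))
E
```

```text
cap px [327.38888889 239.57142857] pred [327.79536417 239.29381657] 126
O shift ex ey mm -0.3051134710246454 1.0913430050180934
K0 tongue (np.float64(2.9247079506025293), np.float32(143.89154)) ptr (np.float64(0.9105057739612673), np.float32(138.08305))
capO tongue (np.float64(2.949229372289923), np.float32(143.86766)) ptr (np.float64(0.8969515771925302), np.float32(134.35492))
```

```bash
cat > ring.py <<'E'
exec(open("meas.py").read())
from scipy.optimize import least_squares
def ringfit(c,O,h=.001,excl=(),rng=(.046,.064)):
    g=c["color"].astype(np.float32).mean(2); th=np.linspace(-np.pi,np.pi,180,endpoint=False); rr=np.arange(*rng,.0002); pts=[]
    for t_ in th:
        if any(lo<t_%(2*np.pi)<hi for lo,hi in excl): continue
        p=O+h*n+rr[:,None]*(-np.cos(t_)*ex+np.sin(t_)*ey); uv=proj(c,p).astype(np.float32)
        v=cv2.GaussianBlur(cv2.remap(g,uv[None,:,0],uv[None,:,1],cv2.INTER_CUBIC)[0][None],(0,0),5)[0]; d=np.gradient(v)
        i=np.argmax(d[3:-3])+3; pts.append((-rr[i]*np.cos(t_),rr[i]*np.sin(t_),d[i]))
    P=np.array(pts); 
    f=least_squares(lambda q:np.hypot(P[:,0]-q[0],P[:,1]-q[1])-q[2],[0,0,.054],loss="soft_l1",f_scale=.0005)
    return f.x,np.median(abs(f.fun))
E
python3 - <<'E'
exec(open("ring.py").read())
cs=[cam("top") for _ in range(4)]; c=cs[0]; c["color"]=np.mean([k["color"] for k in cs],0)
O=K0
for k in range(3):
    q,e=ringfit(c,O,excl=[(2.6,3.25)]); print("ring centre mm",q*1e3,e*1e3); O=O+q[0]*ex+q[1]*ey
print("O-K0",1e3*(O-K0)@ex,1e3*(O-K0)@ey)
for h in(.006,.008):
  a=polar(c,O,h,.040,.052); b=polar(c,O,.014,.026,.033); print(peak(*a,2.3,3.5),peak(*b,.3,1.6))
E
```

```text
ring centre mm [-4.79510844e-02 -7.35417112e-01  4.87944715e+01] 0.17093592390918927
ring centre mm [ 2.53171153e-02 -1.86061741e-01  4.87078382e+01] 0.19135925758811262
ring centre mm [-1.46932463e-02 -4.90896037e-02  4.87086154e+01] 0.14228026098618562
O-K0 -0.03732721534486934 -0.9705684574278582
(np.float64(2.9050297795505093), np.float32(143.89091)) (np.float64(0.9312431046291727), np.float32(139.93816))
(np.float64(2.904600964952901), np.float32(143.71947)) (np.float64(0.9312431046291727), np.float32(139.93816))
```

```bash
for i in 1 2; do python3 -m crank '[[0.4,0,0,0,-1],[0.4,0,0,0,-1],[0.4,0,0,0,-1],[0.4,0,0,0,-1],[0.4,0,0,0,-1]]' >/dev/null; done;  python3 -m crank '[[0.4,0,0,0,-0.4],[0.4,0,0,0,0]]'; python3 st.py .5945 -.0155 .145 -40
```

```text
time_s: 14.52
tcp_pos: [0.5991, 0.2159, 0.1921]
tcp_rot: [-0.0, 0.908, 0.42, 0.0]
force: [0.4, 0.2, -0.1]
grip_width: 0.0598
t 14.53 tcp [0.5991 0.2159 0.1921] jaw az -40.36 q6 1.003 F [ 0.4  0.2 -0.1] T [ 0.    0.   -0.06] w 0.0598 zdir [ 0.  0. -1.]
to target tool mm [-179.3  146.4   47.1] units [-2.989  2.44   0.785]
along -n 1mm in tool units [0.0037  0.00221 0.0161 ]
turn units -0.06
```

```bash
python3 -m crank '[[0.4,-0.6,0.49,0,0],[0.4,-0.6,0.49,0,0],[0.4,-0.6,0.49,0,0],[0.4,-0.6,0.49,0,0],[0.4,-0.589,0.48,0.3,0]]' >/dev/null; python3 -m crank '[[0.4,0,0,0.3,0],[0.4,0,0,0.185,0],[0.4,0,0,0,0]]'; python3 st.py .5945 -.0155 .110 -40
```

```text
time_s: 15.52
tcp_pos: [0.5941, -0.0145, 0.1442]
tcp_rot: [-0.0, 0.907, 0.42, -0.001]
force: [0.7, 0.3, -0.1]
grip_width: 0.0598
t 15.53 tcp [ 0.5941 -0.0145  0.1442] jaw az -40.3 q6 0.628 F [ 0.7  0.3 -0.1] T [0.02 0.04 0.  ] w 0.0598 zdir [-0.002  0.    -1.   ]
to target tool mm [-0.5  1.  34.2] units [-0.008  0.017  0.57 ]
along -n 1mm in tool units [0.00372 0.00223 0.01609]
turn units -0.05
```

```bash
python3 -m crank '[[0.4,-0.008,0.017,0.3,0],[0.4,0,0,0.27,0],[0.4,0,0,0,0],[-0.4,0,0,0,0],[-0.4,0,0,0,0]]' 40; python3 -m crank '[[-0.4,0,0,0,0],[-0.4,0,0,0,0],[-0.4,0,0,0,0]]' 110;  python3 -m crank '[[-0.4,0.0158,0.0095,0.0685,0],[-0.4,0.0158,0.0095,0.0685,0],[-0.4,0,0,0,0]]';python3 st.py
```

```text
time_s: 16.15
tcp_pos: [0.595, -0.0163, 0.1114]
tcp_rot: [-0.0, 0.908, 0.42, 0.0]
force: [-3.2, 2.2, 2.7]
grip_width: 0.0374
time_s: 16.52
tcp_pos: [0.595, -0.0163, 0.1118]
tcp_rot: [0.0, 0.908, 0.42, 0.0]
force: [-4.7, 1.7, 9.3]
grip_width: 0.0357
time_s: 16.9
tcp_pos: [0.5967, -0.0158, 0.1057]
tcp_rot: [0.0, 0.908, 0.42, 0.0]
force: [-20.7, 0.9, 51.4]
grip_width: 0.0356
t 16.9 tcp [ 0.5967 -0.0158  0.1057] jaw az -40.33 q6 0.627 F [-20.7   0.9  51.4] T [-0.03  3.15 -0.12] w 0.0356 zdir [ 0. -0. -1.]
along -n 1mm in tool units [0.0037 0.0022 0.0161]
```

```bash
python3 -m crank '[[-0.4,-0.004,-0.002,-0.016,0],[-0.4,0,0,0,0.5],[-0.4,0,0,0,0.5],[-0.4,0,0,0,0.5],[-0.4,0,0,0,0]]'; python3 st.py|head -1; python3 -m crank '[[-0.4,0.001,0,0.006,0.5],[-0.4,0,0,0,0.5],[-0.4,0,0,0,0.5],[-0.4,0,0,0,0]]'; python3 st.py
```

```text
time_s: 17.52
tcp_pos: [0.5961, -0.0154, 0.106]
tcp_rot: [-0.0, 0.937, 0.35, -0.0]
force: [-16.7, 5.4, 39.6]
grip_width: 0.0354
t 17.52 tcp [ 0.5961 -0.0154  0.106 ] jaw az -48.98 q6 0.777 F [-16.7   5.4  39.6] T [1.53 3.1  0.16] w 0.0354 zdir [-0.     0.001 -1.   ]
time_s: 18.02
tcp_pos: [0.5975, -0.0157, 0.1048]
tcp_rot: [0.0, 0.96, 0.279, 0.001]
force: [-6.8, 3.0, 16.9]
grip_width: 0.0351
t 18.02 tcp [ 0.5975 -0.0157  0.1048] jaw az -57.58 q6 0.928 F [-6.8  3.  16.9] T [ 0.13  0.23 -0.16] w 0.0351 zdir [ 0.002  0.    -1.   ]
along -n 1mm in tool units [0.00417 0.001   0.01611]
```

```bash
python3 -m crank '[[-0.4,0.005,0.001,0.019,0],[-0.4,0,0,0,0.5],[-0.4,0,0,0,0.5],[-0.4,0,0,0,0]]'; python3 st.py|head -1; python3 -m crank '[[-0.4,0.002,0,0.01,0.5],[-0.4,0,0,0,0.5],[-0.4,0,0,0,0]]'; python3 st.py|head -1;  python3 -m crank '[[-0.4,0.002,0,0.008,0.5],[-0.4,0,0,0,0.5],[-0.4,0,0,0,0]]'; python3 st.py
```

```text
time_s: 18.52
tcp_pos: [0.5975, -0.0153, 0.1046]
tcp_rot: [-0.0, 0.973, 0.231, 0.001]
force: [-12.3, 5.9, 35.0]
grip_width: 0.0355
t 18.52 tcp [ 0.5975 -0.0153  0.1046] jaw az -63.31 q6 1.028 F [-12.3   5.9  35. ] T [1.24 1.63 0.03] w 0.0355 zdir [ 0.002  0.    -1.   ]
time_s: 18.9
tcp_pos: [0.598, -0.0156, 0.1039]
tcp_rot: [0.0, 0.983, 0.182, 0.001]
force: [-10.6, 2.2, 32.3]
grip_width: 0.035
t 18.9 tcp [ 0.598  -0.0156  0.1039] jaw az -69.04 q6 1.128 F [-10.6   2.2  32.3] T [ 0.42  1.2  -0.09] w 0.035 zdir [ 0.002 -0.    -1.   ]
time_s: 19.27
tcp_pos: [0.5979, -0.0152, 0.1038]
tcp_rot: [-0.0, 0.991, 0.133, 0.001]
force: [-13.3, 4.7, 40.1]
grip_width: 0.0354
t 19.27 tcp [ 0.5979 -0.0152  0.1038] jaw az -74.77 q6 1.228 F [-13.3   4.7  40.1] T [1.73 1.85 0.23] w 0.0354 zdir [ 0.002  0.    -1.   ]
along -n 1mm in tool units [ 0.00427 -0.00027  0.01611]
```

```bash
python3 -m crank '[[-0.4,0,0,0,0.5],[-0.4,0,0,0,0.5],[-0.4,0,0,0,0]]'; python3 -m crank '[[-0.4,0,0,0,0.5],[-0.4,0,0,0,0.5],[-0.4,0,0,0,0]]'; python3 -m crank '[[-0.4,0,0,0,0.5],[-0.4,0,0,0,0.5],[-0.4,0,0,0,0]]'; python3 st.py
```

```text
time_s: 19.65
tcp_pos: [0.5978, -0.0148, 0.1038]
tcp_rot: [-0.0, 0.997, 0.083, 0.001]
force: [-13.1, 8.7, 40.3]
grip_width: 0.0353
time_s: 20.02
tcp_pos: [0.5978, -0.0144, 0.1038]
tcp_rot: [-0.001, 0.999, 0.033, 0.001]
force: [-12.9, 10.6, 41.2]
grip_width: 0.0351
time_s: 20.4
tcp_pos: [0.5984, -0.0152, 0.1031]
tcp_rot: [-0.0, 1.0, -0.017, 0.001]
force: [-5.1, 5.1, 22.9]
grip_width: 0.0352
t 20.4 tcp [ 0.5984 -0.0152  0.1031] jaw az -91.96 q6 1.528 F [-5.1  5.1 22.9] T [2.32 0.54 0.32] w 0.0352 zdir [ 0.003  0.001 -1.   ]
along -n 1mm in tool units [ 0.00399 -0.00152  0.01611]
```

Now finish this grasp, release, and look.

```bash
python3 -m crank '[[-0.4,0.002,-0.001,0.008,0.5],[-0.4,0,0,0,0.5],[-0.4,0,0,0,0.5],[-0.4,0,0,0,0.5],[-0.4,0,0,0,0]]'; python3 st.py;  python3 -m crank '[[-0.4,-0.018,0.011,-0.08,0],[-0.4,-0.005,0.003,-0.02,0],[0.4,0,0,0,0],[0.4,0,0,0,0],[0.4,0,0,0,0]]' ; python3 st.py|head -1;  python3 -m crank '[[0.4,0,0,-0.5,0],[0.4,0,0,-1,0],[0.4,-0.2,-0.95,0,0],[0.4,-0.2,-0.95,0,0],[0.4,-0.2,-0.95,0,0]]' >/dev/null; python3 -m crank '[[0.4,-0.2,-0.95,0,0],[0.4,0,0,0,0]]'; python3 - <<'E'
exec(open("ring.py").read())
for nm in("scene","top"):
    cs=[cam(nm) for _ in range(4)]; c=cs[0]; c["color"]=np.mean([k["color"] for k in cs],0); pickle.dump(c,open(f"{nm}8.pkl","wb"))
    x,y,w,h=dict(scene=(160,120,180,135),top=(260,170,140,105))[nm]
    cv2.imwrite(f"pics/{nm}8.png",cv2.resize(c["color"][y:y+h,x:x+w,::-1].astype(np.uint8),None,fx=4,fy=4,interpolation=cv2.INTER_CUBIC))
O=K0
for k in range(4):
    q,e=ringfit(c,O,excl=[(2.6,3.25)]); O=O+q[0]*ex+q[1]*ey
print("O-K0",1e3*(O-K0)@ex,1e3*(O-K0)@ey,q,e)
for OO in (O,K0):
  a=polar(c,OO,.008,.040,.052); b=polar(c,OO,.014,.026,.033); print(peak(*a,2.3,3.5),peak(*b,1.2,2.6))
E
```

```text
time_s: 21.02
tcp_pos: [0.5987, -0.0146, 0.103]
tcp_rot: [-0.001, 0.993, -0.117, 0.001]
force: [-7.0, 7.1, 30.6]
grip_width: 0.0353
t 21.02 tcp [ 0.5987 -0.0146  0.103 ] jaw az -103.43 q6 1.728 F [-7.   7.1 30.6] T [4.52 0.57 0.66] w 0.0353 zdir [ 0.003  0.001 -1.   ]
along -n 1mm in tool units [ 0.0036  -0.00227  0.01611]
time_s: 21.65
tcp_pos: [0.5961, -0.0161, 0.1065]
tcp_rot: [0.0, 0.993, -0.116, 0.0]
force: [-0.0, 0.5, -0.2]
grip_width: 0.0597
t 21.65 tcp [ 0.5961 -0.0161  0.1065] jaw az -103.37 q6 1.726 F [-0.   0.5 -0.2] T [0.   0.06 0.02] w 0.0597 zdir [ 0. -0. -1.]
time_s: 22.52
tcp_pos: [0.6017, 0.2207, 0.1963]
tcp_rot: [-0.0, 0.993, -0.114, 0.0]
force: [0.3, -0.7, 0.3]
grip_width: 0.0597
O-K0 -0.018820491922339068 -0.9181813952429758 [-3.35564950e-06 -6.50196413e-06  4.87346093e-02] 0.00014161741972347486
(np.float64(2.9054887751202556), np.float32(144.0155)) (np.float64(1.9541770216340033), np.float32(128.20967))
(np.float64(2.924723297660756), np.float32(144.13196)) (np.float64(1.9666141057701942), np.float32(127.34788))
```

View pics/top8.png

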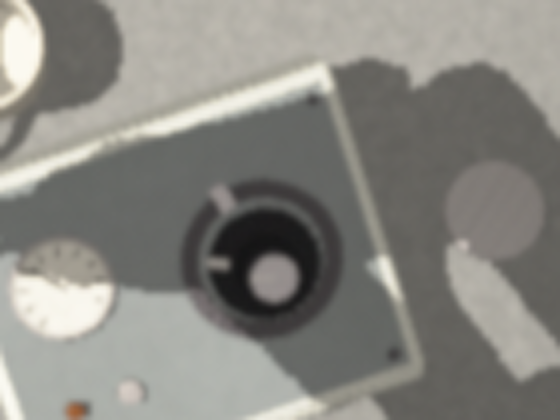

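```bash
for i in 1 2; do python3 -m crank '[[0.4,0,0,0,-1],[0.4,0,0,0,-1],[0.4,0,0,0,-1],[0.4,0,0,0,-1],[0.4,0,0,0,-1]]' >/dev/null; done;  python3 -m crank '[[0.4,0,0,0,-0.5],[0.4,0,0,0,0]]'; python3 st.py .5945 -.0155 .145 -43.4
```

```text
time_s: 24.42
tcp_pos: [0.6021, 0.2163, 0.1966]
tcp_rot: [0.0, 0.918, 0.397, 0.0]
force: [-0.4, -0.4, -0.0]
grip_width: 0.0602
t 24.43 tcp [0.6021 0.2163 0.1966] jaw az -43.26 q6 1.053 F [-0.4 -0.4 -0. ] T [-0.04 -0.04  0.  ] w 0.0602 zdir [ 0. -0. -1.]
to target tool mm [-174.   153.3   51.6] units [-2.9    2.555  0.859]
along -n 1mm in tool units [0.00381 0.00202 0.0161 ]
turn units 0.02
```

View pics/scene8.png

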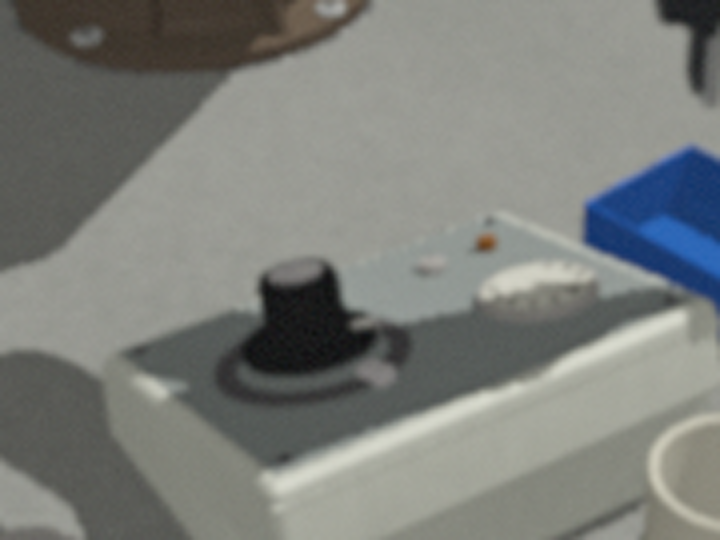

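```bash
python3 -m crank '[[0.4,-0.58,0.511,0,0],[0.4,-0.58,0.511,0,0],[0.4,-0.58,0.511,0,0],[0.4,-0.58,0.511,0,0],[0.4,-0.58,0.511,0.4,0]]' >/dev/null; python3 -m crank '[[0.4,0,0,0.3,0],[0.4,0,0,0.185,0],[0.4,0,0,0,0]]'; python3 st.py .5945 -.0155 .110 -43.4
```

```text
time_s: 25.42
tcp_pos: [0.5943, -0.014, 0.1427]
tcp_rot: [-0.0, 0.918, 0.397, -0.001]
force: [-1.2, -0.1, -0.2]
grip_width: 0.0597
t 25.43 tcp [ 0.5943 -0.014   0.1427] jaw az -43.17 q6 0.679 F [-1.2 -0.1 -0.2] T [-0.02  0.04 -0.04] w 0.0597 zdir [-0.001  0.    -1.   ]
to target tool mm [-0.9  1.2 32.7] units [-0.015  0.02   0.546]
along -n 1mm in tool units [0.00382 0.00204 0.01609]
turn units 0.04
```

```bash
python3 -m crank '[[0.4,-0.015,0.02,0.3,0],[0.4,0,0,0.245,0],[0.4,0,0,0,0],[-0.4,0,0,0,0],[-0.4,0,0,0,0]]' 40; python3 -m crank '[[-0.4,0,0,0,0],[-0.4,0,0,0,0],[-0.4,0,0,0,0]]' 110;  python3 -m crank '[[-0.4,0.0153,0.008,0.0644,0],[-0.4,0.0145,0.008,0.061,0],[-0.4,0,0,0,0]]';python3 st.py
```

```text
time_s: 26.05
tcp_pos: [0.5949, -0.0163, 0.1113]
tcp_rot: [-0.0, 0.918, 0.397, 0.0]
force: [-2.8, 2.3, 3.2]
grip_width: 0.0379
time_s: 26.42
tcp_pos: [0.595, -0.0163, 0.1117]
tcp_rot: [0.0, 0.918, 0.397, 0.0]
force: [-5.5, 2.6, 10.3]
grip_width: 0.0354
time_s: 26.8
tcp_pos: [0.5966, -0.0158, 0.1058]
tcp_rot: [0.0, 0.918, 0.397, 0.0]
force: [-16.7, 1.6, 40.9]
grip_width: 0.0355
t 26.8 tcp [ 0.5966 -0.0158  0.1058] jaw az -43.2 q6 0.677 F [-16.7   1.6  40.9] T [-0.07  2.48 -0.07] w 0.0355 zdir [ 0.001 -0.    -1.   ]
along -n 1mm in tool units [0.00381 0.00201 0.0161 ]
```

```bash
python3 -m crank '[[-0.4,0,0,0,0.5],[-0.4,0,0,0,0.5],[-0.4,0,0,0,0.5],[-0.4,0,0,0,0]]'; python3 st.py|head -1; python3 -m crank '[[-0.4,0.003,0,0.012,0.5],[-0.4,0,0,0,0.5],[-0.4,0.001,0,0.006,0.5],[-0.4,0,0,0,0]]'; python3 st.py
```

```text
time_s: 27.3
tcp_pos: [0.5962, -0.0153, 0.1057]
tcp_rot: [-0.0, 0.945, 0.327, 0.0]
force: [-17.1, 5.1, 42.3]
grip_width: 0.0356
t 27.3 tcp [ 0.5962 -0.0153  0.1057] jaw az -51.85 q6 0.828 F [-17.1   5.1  42.3] T [1.55 3.19 0.27] w 0.0356 zdir [-0.     0.001 -1.   ]
time_s: 27.8
tcp_pos: [0.5977, -0.0157, 0.1045]
tcp_rot: [0.0, 0.967, 0.255, 0.001]
force: [-10.3, 1.0, 32.5]
grip_width: 0.0351
t 27.8 tcp [ 0.5977 -0.0157  0.1045] jaw az -60.44 q6 0.978 F [-10.3   1.   32.5] T [-0.16  1.07 -0.15] w 0.0351 zdir [ 0.002 -0.    -1.   ]
along -n 1mm in tool units [0.00421 0.00078 0.01611]
```

```bash
python3 -m crank '[[-0.4,0.001,0,0.004,0.5],[-0.4,0,0,0,0.5],[-0.4,0.002,0,0.006,0.5],[-0.4,0,0,0,0]]'; python3 st.py|head -1; python3 -m crank '[[-0.4,0,0,0,0.5],[-0.4,0,0,0,0.5],[-0.4,0,0,0,0.5],[-0.4,0,0,0,0]]'; python3 st.py
```

```text
time_s: 28.3
tcp_pos: [0.5975, -0.0151, 0.1043]
tcp_rot: [-0.0, 0.983, 0.182, 0.001]
force: [-13.6, 5.2, 42.4]
grip_width: 0.0347
t 28.3 tcp [ 0.5975 -0.0151  0.1043] jaw az -69.04 q6 1.128 F [-13.6   5.2  42.4] T [1.7  2.11 0.24] w 0.0347 zdir [ 0.002  0.001 -1.   ]
time_s: 28.8
tcp_pos: [0.5978, -0.0152, 0.1038]
tcp_rot: [-0.0, 0.994, 0.108, 0.001]
force: [-9.5, 4.6, 30.9]
grip_width: 0.0349
t 28.8 tcp [ 0.5978 -0.0152  0.1038] jaw az -77.63 q6 1.278 F [-9.5  4.6 30.9] T [1.57 1.36 0.22] w 0.0349 zdir [ 0.002  0.    -1.   ]
along -n 1mm in tool units [ 0.00425 -0.00049  0.01611]
```

```bash
python3 -m crank '[[-0.4,0,0,0.003,0.5],[-0.4,0,0,0,0.5],[-0.4,0,0,0.003,0.5],[-0.4,0,0,0,0.5],[-0.4,0,0,0,0]]'; python3 st.py|head -1; python3 -m crank '[[-0.4,0,0,0.003,0.5],[-0.4,0,0,0,0.5],[-0.4,0,0,0.003,0.5],[-0.4,0,0,0,0.3],[-0.4,0,0,0,0]]'; python3 st.py
python3 - <<'E'
from h import *
for n,(x,y,w,h) in(("scene",(160,120,180,135)),):
    c=cam(n); cv2.imwrite(f"pics/{n}9.png",cv2.resize(c["color"][y:y+h,x:x+w,::-1],None,fx=4,fy=4,interpolation=cv2.INTER_CUBIC))
E
```

```text
time_s: 29.42
tcp_pos: [0.5978, -0.0144, 0.1038]
tcp_rot: [-0.001, 1.0, 0.008, 0.001]
force: [-10.3, 10.4, 36.5]
grip_width: 0.0351
t 29.43 tcp [ 0.5978 -0.0144  0.1038] jaw az -89.11 q6 1.478 F [-10.3  10.4  36.5] T [4.44 1.55 0.65] w 0.0351 zdir [ 0.002  0.001 -1.   ]
time_s: 30.05
tcp_pos: [0.5986, -0.0151, 0.1028]
tcp_rot: [-0.0, 0.997, -0.082, 0.002]
force: [-3.2, 3.4, 21.7]
grip_width: 0.0354
t 30.05 tcp [ 0.5986 -0.0151  0.1028] jaw az -99.39 q6 1.657 F [-3.2  3.4 21.7] T [2.62 0.12 0.39] w 0.0354 zdir [ 0.003  0.001 -1.   ]
along -n 1mm in tool units [ 0.00375 -0.00202  0.01611]
```

View pics/scene9.png

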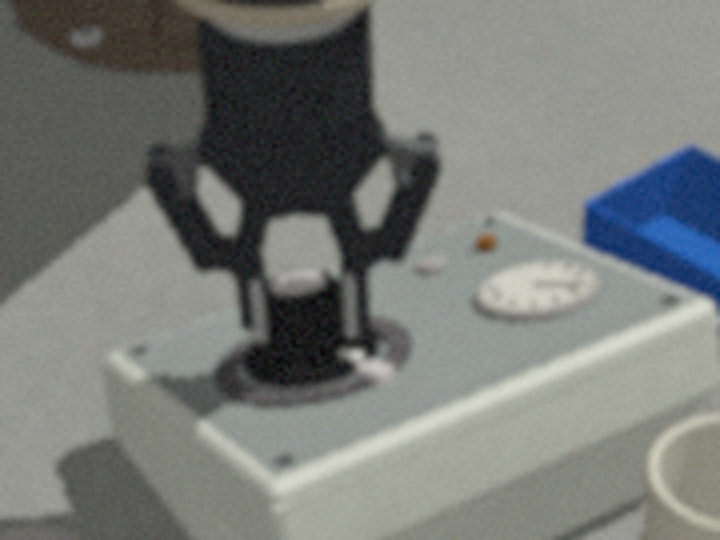

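```bash
 python3 -m crank '[[-0.4,-0.018,0.01,-0.08,0],[-0.4,-0.005,0.003,-0.02,0],[0.4,0,0,0,0],[0.4,0,0,0,0],[0.4,0,0,0,0]]' ; python3 st.py|head -1;  python3 -m crank '[[0.4,0,0,-0.5,0],[0.4,0,0,-1,0],[0.4,-0.15,-0.95,0,0],[0.4,-0.15,-0.95,0,0],[0.4,-0.15,-0.95,0,0]]' >/dev/null; python3 -m crank '[[0.4,-0.15,-0.95,0,0],[0.4,0,0,0,0]]'; python3 - <<'E'
exec(open("ring.py").read())
for nm in("scene","top"):
    cs=[cam(nm) for _ in range(4)]; c=cs[0]; c["color"]=np.mean([k["color"] for k in cs],0); pickle.dump(c,open(f"{nm}10.pkl","wb"))
    x,y,w,h=dict(scene=(210,170,60,50),top=(295,205,60,50))[nm]
    cv2.imwrite(f"pics/{nm}10.png",cv2.resize(c["color"][y:y+h,x:x+w,::-1].astype(np.uint8),None,fx=12,fy=12,interpolation=cv2.INTER_CUBIC))
O=K0
for k in range(4):
    q,e=ringfit(c,O,excl=[(2.6,3.25)]); O=O+q[0]*ex+q[1]*ey
print("O-K0",1e3*(O-K0)@ex,1e3*(O-K0)@ey,q,e)
for OO in (O,K0):
  a=polar(c,OO,.008,.040,.052); b=polar(c,OO,.014,.026,.033); print(peak(*a,2.3,3.5),peak(*b,2.4,3.4))
E
```

```text
time_s: 30.72
tcp_pos: [0.5956, -0.0162, 0.1066]
tcp_rot: [0.0, 0.997, -0.082, -0.0]
force: [0.0, 0.4, -0.9]
grip_width: 0.0601
t 30.73 tcp [ 0.5956 -0.0162  0.1066] jaw az -99.35 q6 1.656 F [ 0.   0.4 -0.9] T [0.04 0.02 0.01] w 0.0601 zdir [-0. -0. -1.]
time_s: 31.6
tcp_pos: [0.5967, 0.2185, 0.1965]
tcp_rot: [-0.0, 0.997, -0.08, -0.0]
force: [1.0, -0.6, 0.4]
grip_width: 0.06
O-K0 -0.05868411192162975 -0.9457121576736738 [-1.15705106e-05 -7.62308502e-06  4.87185668e-02] 0.00012996852006067622
(np.float64(2.905215376797223), np.float32(143.26175)) (np.float64(2.867225582237082), np.float32(142.97823))
(np.float64(2.9248509648797394), np.float32(143.40982)) (np.float64(2.89754359530957), np.float32(143.30832))
```

View pics/top10.png

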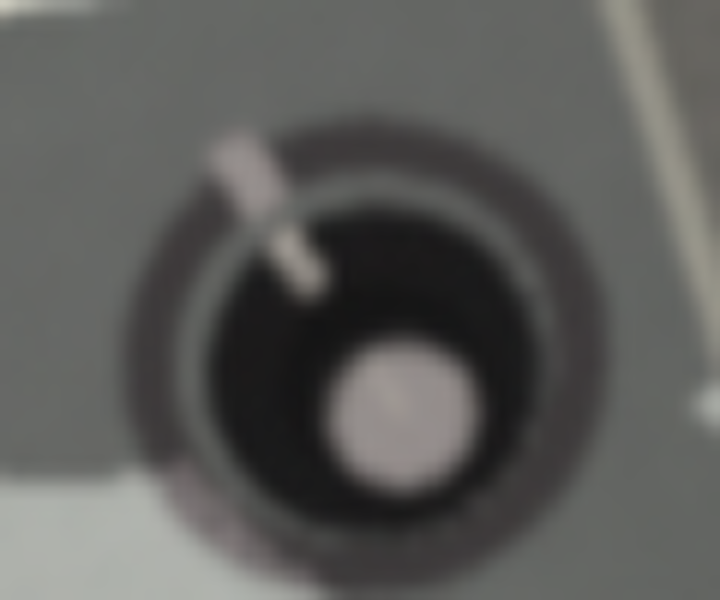

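View pics/scene10.png

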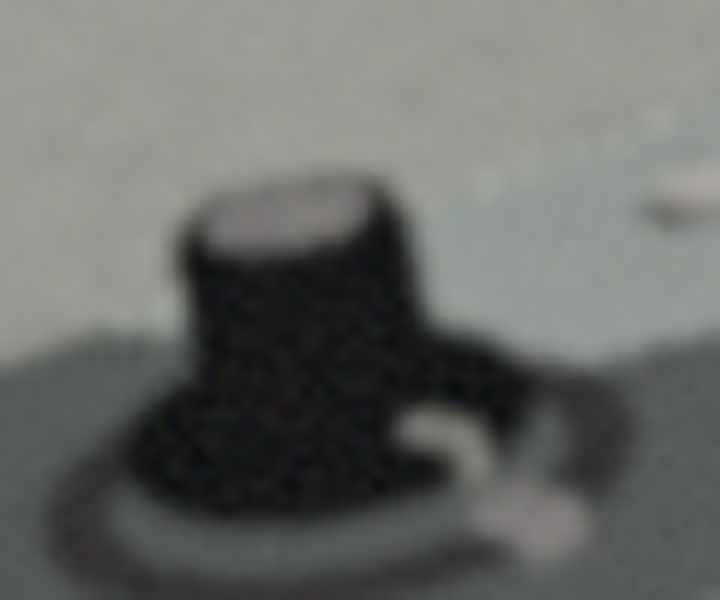

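```bash
python3 - <<'E'
exec(open("ring.py").read())
c=pickle.load(open("scene10.pkl","rb")); O=K0
for k in range(4):
    q,e=ringfit(c,O,excl=[(2.6,3.25),(-.1,1.2),(5,6.3)]); O=O+q[0]*ex+q[1]*ey
print("O-K0",1e3*(O-K0)@ex,1e3*(O-K0)@ey,q,e)
for OO in (O,K0):
  a=polar(c,OO,.008,.040,.052); b=polar(c,OO,.014,.026,.033); print(peak(*a,2.3,3.5),peak(*b,2.4,3.4))
E
for i in 1; do python3 -m crank '[[0.4,0,0,0,-1],[0.4,0,0,0,-1],[0.4,0,0,0,-1],[0.4,0,0,0,-1],[0.4,0,0,0,-1]]' >/dev/null; done; python3 st.py .5945 -.0155 .145 -71.15
```

```text
O-K0 2.7190314791188483 -0.7239024705287965 [2.38657451e-05 1.13544124e-05 4.88068313e-02] 0.0003824356848187889
(np.float64(2.9759636675295638), np.float32(121.28833)) (np.float64(2.8407026838473826), np.float32(121.05524))
(np.float64(2.9893074029133087), np.float32(117.02128)) (np.float64(2.8753309371926075), np.float32(120.41046))
t 32.62 tcp [0.5974 0.214  0.1968] jaw az -70.57 q6 1.528 F [0.7 0.1 0.3] T [ 0.02  0.03 -0.02] w 0.0594 zdir [ 0. -0. -1.]
to target tool mm [-79.  215.5  51.8] units [-1.317  3.592  0.864]
along -n 1mm in tool units [4.31e-03 4.00e-05 1.61e-02]
turn units 0.1
```

```bash
python3 -m crank '[[0.4,-0.329,0.9,0,0],[0.4,-0.329,0.9,0,0],[0.4,-0.329,0.9,0,0],[0.4,-0.329,0.89,0.3,0],[0.4,0,0,0.3,0]]' >/dev/null; python3 -m crank '[[0.4,0,0,0.25,0],[0.4,0,0,0,0]]'; python3 st.py .5945 -.0155 .108 -71.15
```

```text
time_s: 33.5
tcp_pos: [0.5931, -0.0144, 0.1448]
tcp_rot: [-0.0, 0.986, 0.168, -0.001]
force: [0.3, 0.0, 0.1]
grip_width: 0.06
t 33.5 tcp [ 0.5931 -0.0144  0.1448] jaw az -70.69 q6 1.158 F [0.3 0.  0.1] T [-0.03  0.01 -0.03] w 0.06 zdir [-0.002  0.    -1.   ]
to target tool mm [ 1.   1.5 36.8] units [0.016 0.025 0.613]
along -n 1mm in tool units [4.340e-03 5.000e-05 1.609e-02]
turn units 0.08
```

```bash
python3 -m crank '[[0.4,0.016,0.025,0.3,0.08],[0.4,0,0,0.31,0],[0.4,0,0,0,0],[-0.4,0,0,0,0],[-0.4,0,0,0,0]]' 40; python3 -m crank '[[-0.4,0,0,0,0],[-0.4,0,0,0,0],[-0.4,0,0,0,0]]' 80;  python3 -m crank '[[-0.4,-0.0129,0,-0.0483,0],[-0.4,-0.0129,0,-0.0483,0],[-0.4,0,0,0,0]]';python3 st.py
```

```text
time_s: 34.12
tcp_pos: [0.5958, -0.0158, 0.1098]
tcp_rot: [0.0, 0.986, 0.164, 0.001]
force: [2.2, -1.7, -1.9]
grip_width: 0.0367
time_s: 34.5
tcp_pos: [0.5958, -0.0158, 0.1098]
tcp_rot: [0.0, 0.987, 0.164, 0.001]
force: [1.4, -1.3, 6.4]
grip_width: 0.0359
time_s: 34.88
tcp_pos: [0.5944, -0.0163, 0.1153]
tcp_rot: [0.0, 0.987, 0.164, 0.001]
force: [4.3, -0.4, 1.6]
grip_width: 0.0361
t 34.88 tcp [ 0.5944 -0.0163  0.1153] jaw az -71.16 q6 1.164 F [ 4.3 -0.4  1.6] T [-0.12 -0.61 -0.01] w 0.0361 zdir [ 0.001 -0.    -1.   ]
along -n 1mm in tool units [ 4.29e-03 -1.00e-05  1.61e-02]
```

```bash
python3 -m crank '[[-0.4,-0.0129,0,-0.0483,0],[-0.4,0,0,0,0]]';python3 -m crank '[[-0.4,-0.0086,0,-0.032,0],[-0.4,0,0,0,0]]'; python3 -m crank '[[-0.4,-0.0065,0,-0.024,0],[-0.4,0,0,0,0]]'; python3 st.py
python3 - <<'E'
from h import *
for n,(x,y,w,h) in(("scene",(160,120,180,135)),):
    c=cam(n); cv2.imwrite(f"pics/{n}11.png",cv2.resize(c["color"][y:y+h,x:x+w,::-1],None,fx=4,fy=4,interpolation=cv2.INTER_CUBIC))
E
```

```text
time_s: 35.12
tcp_pos: [0.5936, -0.0166, 0.1181]
tcp_rot: [0.0, 0.987, 0.164, 0.001]
force: [5.0, -1.1, 0.6]
grip_width: 0.0357
time_s: 35.38
tcp_pos: [0.5932, -0.0167, 0.1196]
tcp_rot: [0.0, 0.987, 0.164, 0.001]
force: [7.3, 0.1, -7.7]
grip_width: 0.036
time_s: 35.62
tcp_pos: [0.593, -0.0167, 0.12]
tcp_rot: [-0.0, 0.987, 0.164, 0.0]
force: [15.7, 0.5, -28.0]
grip_width: 0.0356
t 35.62 tcp [ 0.593  -0.0167  0.12  ] jaw az -71.17 q6 1.163 F [ 15.7   0.5 -28. ] T [ 0.09 -2.57 -0.03] w 0.0356 zdir [ 0.001  0.    -1.   ]
along -n 1mm in tool units [ 0.0043 -0.      0.0161]
```

View pics/scene11.png

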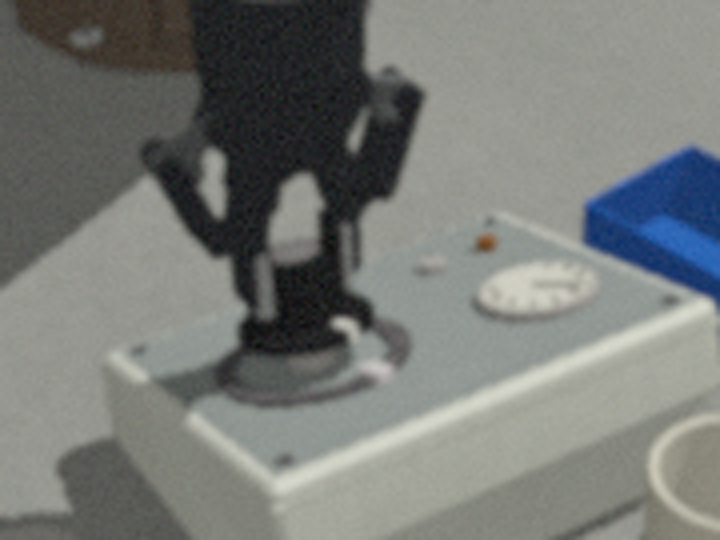

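```bash
python3 -m crank '[[-0.4,0.004,0,0.015,0],[-0.4,0,0,0,0],[0.4,0,0,0,0],[0.4,0,0,0,0],[0.4,0,0,0,0]]' 40; python3 st.py .593 -.0167 .2| head -1; python3 -m crank '[[0.4,0,0,-0.5,0],[0.4,0,0,-1,0],[0.4,0.3,-0.92,0,0],[0.4,0.3,-0.92,0,0],[0.4,0.3,-0.92,0,0]]' >/dev/null; python3 -m crank '[[0.4,0.3,-0.92,0,0],[0.4,0,0,0,0]]'; python3 - <<'E'
exec(open("ring.py").read())
for nm in("scene","top"):
    cs=[cam(nm) for _ in range(4)]; c=cs[0]; c["color"]=np.mean([k["color"] for k in cs],0); pickle.dump(c,open(f"{nm}12.pkl","wb"))
    x,y,w,h=dict(scene=(210,165,60,50),top=(295,205,60,50))[nm]
    cv2.imwrite(f"pics/{nm}12.png",cv2.resize(c["color"][y:y+h,x:x+w,::-1].astype(np.uint8),None,fx=12,fy=12,interpolation=cv2.INTER_CUBIC))
    cv2.imwrite(f"pics/{nm}12f.png",c["color"][:,:,::-1].astype(np.uint8))
O=K0
for k in range(4):
    q,e=ringfit(c,O,excl=[(2.6,3.25)]); O=O+q[0]*ex+q[1]*ey
print("O-K0",1e3*(O-K0)@ex,1e3*(O-K0)@ey,q,e)
for OO in (O,K0):
  a=polar(c,OO,.008,.040,.052); b=polar(c,OO,.024,.026,.033); print(peak(*a,2.3,3.5),peak(*b,2.4,3.4))
# cap height by two views
g={}
for nm in("scene","top"):
    c=pickle.load(open(nm+"12.pkl","rb")); G=c["color"].mean(2); u0=proj(c,K0+.058*n)[0]; x,y=(u0-9).astype(int); s=(G[y:y+19,x:x+19]); print(nm,"pred cap pulled",u0)
    nl,lab,st_,ce=cv2.connectedComponentsWithStats(((s>105)&(s<150)).astype(np.uint8)); print([(tuple((ce[i]+[x,y]).round(1)),st_[i,4]) for i in range(1,nl) if st_[i,4]>15])
E
```

```text
time_s: 36.3
tcp_pos: [0.5922, -0.0167, 0.1204]
tcp_rot: [-0.0, 0.987, 0.164, -0.0]
force: [0.2, 0.5, -0.2]
grip_width: 0.0594
t 36.3 tcp [ 0.5922 -0.0167  0.1204] jaw az -71.16 q6 1.163 F [ 0.2  0.5 -0.2] T [-0.06 -0.01 -0.05] w 0.0594 zdir [-0.  0. -1.]
time_s: 37.17
tcp_pos: [0.5887, 0.2193, 0.2103]
tcp_rot: [-0.0, 0.986, 0.166, 0.0]
force: [-0.1, -1.0, 1.1]
grip_width: 0.0601
O-K0 -0.034901140819841636 -0.9417281782471815 [-1.05016533e-05  4.38767167e-07  4.87278450e-02] 0.0001372600998231152
(np.float64(2.9051719334189308), np.float32(142.09605)) (np.float64(2.8680224942528163), np.float32(136.67197))
(np.float64(2.9248567008889497), np.float32(142.24374)) (np.float64(2.898688618864574), np.float32(136.15768))
scene pred cap pulled [232.14248469 181.9933879 ]
[((np.float64(230.8), np.float64(180.5)), np.int32(113))]
top pred cap pulled [328.48903489 240.31337108]
[((np.float64(328.9), np.float64(240.1)), np.int32(100))]
```

View pics/top12.png

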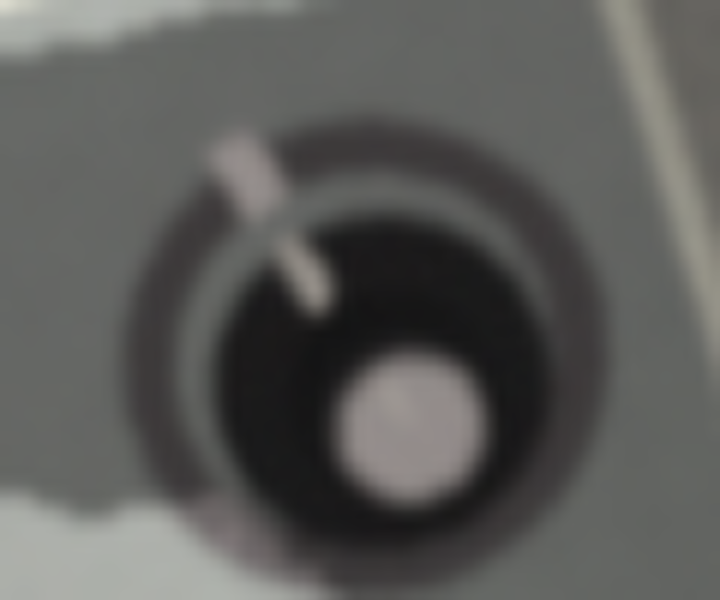

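View pics/scene12.png

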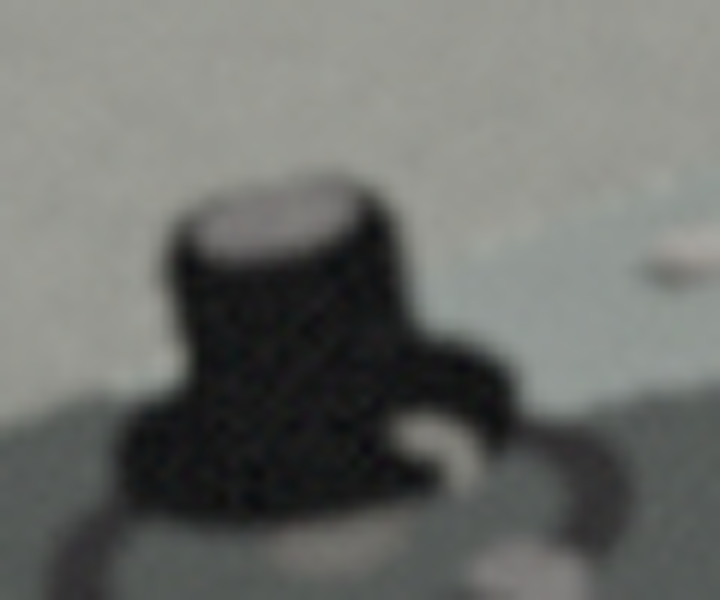

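View pics/top12f.png

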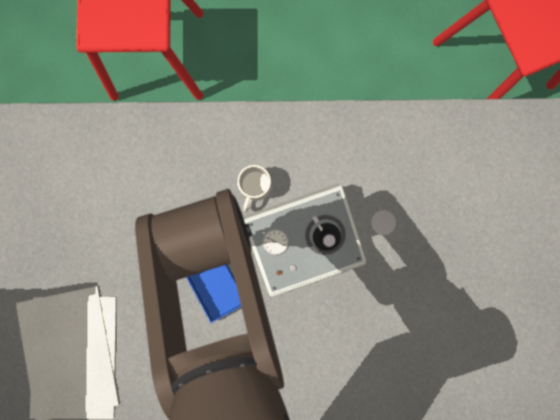

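```bash
python3 - <<'E'
exec(open("meas.py").read())
c=pickle.load(open("scene12.pkl","rb")); print("scene px shift expected for 10 mm",proj(c,K0+.058*n)-proj(c,K0+.048*n))
print(manip.read_state()["force"].round(1), manip.sign_off())
E
```

```text
scene px shift expected for 10 mm [[-0.96664959 -4.80287053]]
the job is handed in; nothing more can be done
[-0.2 -0.6 -0.7] None
```

The job is handed in. I turned the knob clockwise in three pressed-in grasps of about 7, 8 and 7 steps. I then pulled it out about 10 mm to its stop, let go and moved the gripper clear. It took about 38 s of the 64 s allowed.

**Last checks**
- **Pointer:** in the top view after release it stands at step 22 (2.880 rad; measured 2.87 to 2.90), with the tongue at 2.905 to 2.925. The gap is about 0.03 to 0.04 rad, under half a step (0.065), so step 22 is the nearest.
- **Tongue:** it read the same before and after each turn since the first grasp (2.905 rad from the ring's centre), so it did not shift.
- **Pull:** the pulling force rose to about 32 N at the stop. The cap moved (0.8, 1.1) px in the top view, against (0.7, 1.0) px expected for 10 mm. In the scene view it moved about 4.2 px, against 4.8 px expected.
- **Other items:** the mug and test block were where they started in the last top picture, and so was the part of the blue tray that the arm did not hide. I checked these by eye only.

**What disagreed:** the oblique scene view put the tongue 0.11 to 0.13 rad past the pointer, which would favour step 23. I put that down to the tongue's side face being visible from there, which by a rough estimate shifts it about 0.07 rad. I trusted the top view, which looks almost straight along the tongue.

**Forces:** while pressing, the force at the fingers briefly reached about 57 N in total, well under the 120 N wrist limit. Only the finger pads touched the knob, so I don't expect the 40 N limit on the arm and gripper body to apply.

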